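# Load the sample pot and send it down the hanging rail

## Task

Put all the steel samples standing loose on the bench near the hardness tester (the plain rods and the flanged bushes) into the aluminium pot, leaving its wire bail folded down while you load. Then raise the bail upright with the pot still standing on the bench, lift the pot by it, hang the bail in the two hooks of the trolley while the trolley is at the high end of the sloped rail, and let go so that the trolley runs by itself down to the stop at the low end. Keep the pot from tipping over and leave the oil bottle, the loupe and the brass weight alone.

Things in the scene. Friction and masses are not known exactly. Their poses are not given: they have to be found in the camera images.
- pot: open aluminium pot, outer diameter 94 mm, 55 mm high, wall 3 mm, floor 4 mm thick, 0.22 kg, loose on the bench. Origin at the centre of its underside, z up, y along the bail's hinge axis.
- bail_hinge (a point): centre of the bail's hinge axis, on the pot's centre line 49 mm above its underside; the hinge axis runs along the pot's y and its pivots stand 55 mm either side
- bail_grip (a point): centre of the black grip roller (12 mm diameter, 28 mm long, turns freely on the wire) in the middle of the bail's straight cross-wire, 88 mm from the hinge axis. The bail is a steel wire 4.4 mm thick; its cross-wire runs along the pot's y and is 80 mm long, so 26 mm of bare wire lies on each side of the roller. The point's z points from the hinge axis to the roller, its y along the wire.
- bail (a joint): angle of the bail in rad: 0 = upright over the pot, growing as it folds down towards the pot's own -x side; range -0.2 to 1.45 (nearly level beside the pot). A stiff hinge (0.03 N m): the bail stays where it is left.
- trolley (a joint): travel of the trolley down the rail in m: 0 = high end, 0.225 = against the stop at the low end (along hook_seat's -y and 10 degrees below level, without turning). Empty, it stays where it is left; with the pot hung on it, it rolls down by itself (friction 0.35 N).
- hook_seat (a point): Midway between the trolley's two upturned steel hooks (8 mm thick, 29 mm either side along its y), where the wire's centre line rests when hung (to 2 mm). The hooks reach towards its -x and are V-shaped: they rise 25 mm in front (-25 mm x, the tips) and behind (+25 mm x), so a wire along y lowered within 12 mm of the seat finds its place. Between them 70 mm behind the seat are free for fingers.
- rail: sloped rail on a base and two posts, fixed: base 60 x 360 mm; the bar runs along its y, 370 mm long, 12 mm wide, about 0.15 to 0.22 m above the bench; +y is the high end, -y the low end with the stop. Origin at the base's underside on the bar's centre line; the hook seat lies 85 mm in front of that line (its -x).
- rod_1_mid (a point): centre of a plain steel rod sample, 18 mm diameter, 42 mm high, standing upright; 0.094 kg; z along the rod; absent (None) from the beginning in some starts
- rod_2_mid (a point): a second such rod, its centre; may be absent
- bush_1_mid (a point): centre of a flanged steel bush, 25 mm high, flange (at the foot, about 8 mm high) 31 mm diameter, standing upright; 0.09 kg; absent (None) from the beginning in some starts
- bush_2_mid (a point): a second such bush, its centre; may be absent
- bush_3_mid (a point): a third such bush, its centre; may be absent
- oil_bottle: small oil bottle with an orange nozzle, 42 mm diameter, 109 mm high, a bystander; origin at its underside
- loupe: black stand loupe, 39 mm diameter, 32 mm high, a bystander; origin at its underside
- weight_0: brass weight with a knob, 38 mm diameter, 28 mm high, a bystander; origin at its underside

How it is judged:
On the way, in this order (a step that is already met when the one before it is completed fails the run):
1. all samples lie in the pot, let go, the pot standing on the bench with its bail still folded down (x of rod_1_mid in the frame of pot between -0.045 and 0.045 m and y of rod_1_mid in the frame of pot between -0.045 and 0.045 m and z of rod_1_mid in the frame of pot between 0 and 0.065 m and x of rod_2_mid in the frame of pot between -0.045 and 0.045 m and y of rod_2_mid in the frame of pot between -0.045 and 0.045 m and z of rod_2_mid in the frame of pot between 0 and 0.065 m and x of bush_1_mid in the frame of pot between -0.045 and 0.045 m and y of bush_1_mid in the frame of pot between -0.045 and 0.045 m and z of bush_1_mid in the frame of pot between 0 and 0.065 m and x of bush_2_mid in the frame of pot between -0.045 and 0.045 m and y of bush_2_mid in the frame of pot between -0.045 and 0.045 m and z of bush_2_mid in the frame of pot between 0 and 0.065 m and x of bush_3_mid in the frame of pot between -0.045 and 0.045 m and y of bush_3_mid in the frame of pot between -0.045 and 0.045 m and z of bush_3_mid in the frame of pot between 0 and 0.065 m and height (world z) of pot below 0.006 m and angle between pot's own z axis and vertical below 0.1 rad and value of joint bail above 0.8 rad and contact force between the fingers and rod_1 below 0.1 N and contact force between the fingers and rod_2 below 0.1 N and contact force between the fingers and bush_1 below 0.1 N and contact force between the fingers and bush_2 below 0.1 N and contact force between the fingers and bush_3 below 0.1 N), for 0.2 s.
2. the bail is raised upright (within 0.25 rad) while the pot stands on the bench (height (world z) of pot below 0.006 m and angle between pot's own z axis and vertical below 0.1 rad and value of joint bail below 0.25 rad), for 0.2 s.
3. the bail hangs in the trolley's hooks with the trolley in the high 7 cm of the rail (x of bail_grip in the frame of hook_seat between -0.008 and 0.008 m and z of bail_grip in the frame of hook_seat between -0.006 and 0.006 m and y of bail_grip in the frame of hook_seat between -0.022 and 0.022 m and height (world z) of pot above 0.015 m and value of joint trolley below 0.07 m), for 0.1 s.
4. the trolley, with the pot hung on it and let go, runs down the rail (x of bail_grip in the frame of hook_seat between -0.008 and 0.008 m and z of bail_grip in the frame of hook_seat between -0.006 and 0.006 m and y of bail_grip in the frame of hook_seat between -0.022 and 0.022 m and height (world z) of pot above 0.015 m and value of joint trolley between 0.09 and 0.21 m and contact force between the fingers and pot below 0.1 N and contact force between each of the arm, the fingers and trolley below 0.1 N).
At the end, for the whole second after the job is handed in: every sample present lies inside the pot; the pot hangs clear of the bench, level within 0.25 rad, by the cross-wire of its bail, which lies in both hooks (within 8 mm of the seat along x, 6 mm in height, 22 mm along y); the trolley is within 8 mm of the stop at the low end; all is still and let go (x of rod_1_mid in the frame of pot between -0.045 and 0.045 m and y of rod_1_mid in the frame of pot between -0.045 and 0.045 m and z of rod_1_mid in the frame of pot between 0 and 0.065 m and x of rod_2_mid in the frame of pot between -0.045 and 0.045 m and y of rod_2_mid in the frame of pot between -0.045 and 0.045 m and z of rod_2_mid in the frame of pot between 0 and 0.065 m and x of bush_1_mid in the frame of pot between -0.045 and 0.045 m and y of bush_1_mid in the frame of pot between -0.045 and 0.045 m and z of bush_1_mid in the frame of pot between 0 and 0.065 m and x of bush_2_mid in the frame of pot between -0.045 and 0.045 m and y of bush_2_mid in the frame of pot between -0.045 and 0.045 m and z of bush_2_mid in the frame of pot between 0 and 0.065 m and x of bush_3_mid in the frame of pot between -0.045 and 0.045 m and y of bush_3_mid in the frame of pot between -0.045 and 0.045 m and z of bush_3_mid in the frame of pot between 0 and 0.065 m and x of bail_grip in the frame of hook_seat between -0.008 and 0.008 m and z of bail_grip in the frame of hook_seat between -0.006 and 0.006 m and y of bail_grip in the frame of hook_seat between -0.022 and 0.022 m and height (world z) of pot above 0.015 m and value of joint trolley above 0.217 m and velocity of joint trolley below 0.01 m/s and linear speed of pot below 0.05 m/s and angle between pot's own z axis and vertical below 0.25 rad and contact force between the fingers and pot below 0.1 N); the robot touches nothing.
It fails at once if the pot tips (more than 0.6 rad) (angle between pot's own z axis and vertical above 0.6 rad).
It fails at once if the oil bottle is moved more than 3 cm (distance of oil_bottle from where it was at the start of the episode above 0.03 m).
It fails at once if the loupe is moved more than 3 cm (distance of loupe from where it was at the start of the episode above 0.03 m).
It fails at once if the brass weight is moved more than 3 cm (distance of weight_0 from where it was at the start of the episode above 0.03 m).
Of rod_1, rod_2, bush_1, bush_2, bush_3 only 3 to 5 are there at a start; the rules pass over those that are not, and their reading is None.
At some moment in a run one of bush_1, bush_2, bush_3 may be knocked a few centimetres aside while the robot is not near it.
It also fails if it takes over 210 s, if anything falls off the work surface, if the arm or the gripper's body presses on something with over 40 N, if the wrist force passes 120 N, or if a joint passes its speed limit or range.

## Robot

A 6-joint arm with a two-finger parallel gripper is mounted at the origin on a cart in front of the work surface, level with it; the furniture and walls round the work are solid. World frame = base frame: x ahead of the robot, y to its left, z up, the work surface at z = 0. Lengths are in m, angles in rad, forces in N, time in s.
With the tool pointing down it reaches from about 0.275 to 0.775 m from the base axis. Payload 14.6 kg.
Tool frame: the origin (TCP) lies at the very end of the fingers, on their centre line; the grasp point (between the pads) lies 19 mm behind it; z points along the fingers, y is the direction in which the jaws open and shut (so a half turn about z gives the same grasp; the last joint's range is limited). The gripper opens to 85 mm and grips with 20 to 120 N. Pads are 22 mm wide; open, the fingers measure 114 mm over their backs; the gripper's body (76 mm by 85 mm) begins 54 mm behind the grasp point. The pads swing forward as they close: fully open they stand 13 mm farther back than shut.
Start: joints at [-1.332, 0.263, -0.048, 1.259, 0, 1.415], TCP at [0.201, -0.485, 0.231] pointing down, gripper open.
Joint ranges: [-2.65, 2.65], [-0.89, 1.7], [-1.18, 1.37], [-2.13, 2.11], [-1.35, 1.29], [-3.14, 3.14]. Speed limits (rad/s): [1.89, 1.89, 2.57, 2.79, 3.14, 3.14].

## Interface

Orientations are given as a unit quaternion [x, y, z, w].
In Python, from workcell import telemetry, eyes, sign_off gives the robot as it stands.
- The arm moves only by the tool move_arm, never from a script. Its argument "commands" is a list of rows, each a list of 2 entries, a list of its own where there are three numbers: the shift along the tool's x, y, z in m, then the turn, a rotation vector about the tool's x, y, z in rad. A call has 1 to 20 rows; each row shifts and turns the pose as measured when the row begins, along the tool's axes as they then stand; what a row does not reach is not made up. A row lasts 1/10 s, in which the tool goes at most 50 mm and 8.59 degrees, less where a joint would pass 70% of its speed; a pose out of reach is approached as far as the arm can. A call is refused whole if a number of a shift passes 0.05 or a number of a turn 0.15, either way. A call with a gripper value outside its range is refused whole. "grip" is the closure, from 0 (fully open) to 1 (shut), set as the call begins (left out, the last holds). The fingers move at their own pace and stop on an object; "force" is the grip in N (left out, the last holds). Time passes only in rows, so rows that do not move let the fingers close. It gives the time, the measured TCP pose, the force and the opening at its end, in the units of the state.
- telemetry.sense(): the state, without advancing time (a new reading comes with each control period).
- eyes.get_image(name): name is "side" or "top" or "wrist"; returns the picture (480x640x3 uint8, red, green, blue); there is no depth.
- eyes.camera_info(name): a dict with "fx", "fy", "cx", "cy" (pixels), "cam_to_world" (4x4, takes a point from camera to world coordinates). Camera axes: x right, y down, z forward; pixel columns grow to the right and rows downward; lengths in m; the calibration is good to about 2 mm. A picture is of the moment at which its call begins: read the wrist's pose just before it. camera_info takes no time and is no camera call; for the wrist camera it gives the pose at the moment of the call.
- sign_off(): hands the job in, once; it reports no verdict.
The state is a dict: "time_s": time; "q": joint angles; "qvel": joint speeds; "tau": joint torques, N m; "tool_pos": TCP position; "tcp_rot": TCP orientation; "contact_force": force on the tool from outside, world axes, zero at the start; "wrist_torque": the same for the moment, N m; "opening": finger opening in m.
Only numpy, scipy, OpenCV 4.12 (cv2) and the standard library are available. Lean on these libraries where they do the work, as an engineer would, in place of code of your own. Each camera call takes 0.05 s, during which the arm holds its last target.

## Working session

There is one attempt and no reset: what is moved stays moved. The work goes in short steps, Python scripts to look and compute and a tool call to move; the robot and the scene stay as the last step left them, time stands still between calls to the robot, and variables do not carry over. Pictures are saved under pics/ and viewed, and the job is handed in when it is done.

Besides the shell and the picture viewer there is one more tool, called after "Request:" in YAML: its name, and indented under it one key for each argument. move_arm: Moves the arm, as the interface text tells. Its arguments: {"type":"object","properties":{"commands":{"type":"array"},"grip":{"type":"number"},"force":{"type":"number"}},"required":["commands"]}

```bash
ls; mkdir -p pics
cat > h.py <<'E'
import numpy as np, cv2
from workcell import telemetry, eyes
from scipy.spatial.transform import Rotation as R
def snap(n,f):
    ci=eyes.camera_info(n); im=eyes.get_image(n); cv2.imwrite('pics/'+f,im[:,:,::-1]); return ci,im
def ray(ci,u,v):
    T=np.array(ci['cam_to_world']); d=np.array([(u-ci['cx'])/ci['fx'],(v-ci['cy'])/ci['fy'],1.]); return T[:3,3],T[:3,:3]@d
def atz(ci,u,v,z):
    o,d=ray(ci,u,v); return o+d*(z-o[2])/d[2]
def proj(ci,p):
    T=np.linalg.inv(np.array(ci['cam_to_world'])); q=T[:3,:3]@np.array(p)+T[:3,3]; return np.array([ci['fx']*q[0]/q[2]+ci['cx'],ci['fy']*q[1]/q[2]+ci['cy']])
def tri(*obs):
    A=np.zeros((3,3));b=np.zeros(3);L=[]
    for ci,u,v in obs:
        o,d=ray(ci,u,v);d=d/np.linalg.norm(d);P=np.eye(3)-np.outer(d,d);A+=P;b+=P@o;L.append((o,P))
    x=np.linalg.solve(A,b); return x,[float(np.linalg.norm(P@(x-o))) for o,P in L]
E
python3 - <<'E'
from h import *
np.set_printoptions(precision=4,suppress=True)
for n in ['side','top','wrist']:
    ci,im=snap(n,n+'0.png'); print(n,ci)
s=telemetry.sense(); print({k:np.round(v,3) for k,v in s.items()})
E
```

```text
pics
side {'fx': 550.4405401252271, 'fy': 550.4405401252271, 'cx': 311.726071356437, 'cy': 236.25508251117824, 'cam_to_world': array([[-0.9858, -0.0885,  0.1426,  0.3629],
       [-0.1678,  0.5099, -0.8437,  1.1144],
       [ 0.002 , -0.8557, -0.5175,  0.756 ],
       [ 0.    ,  0.    ,  0.    ,  1.    ]])}
top {'fx': 474.54049900740245, 'fy': 474.54049900740245, 'cx': 317.03164856610545, 'cy': 237.97302804478775, 'cam_to_world': array([[ 0.0167, -0.9955,  0.0929,  0.4227],
       [-0.9997, -0.015 ,  0.0192,  0.0667],
       [-0.0177, -0.0932, -0.9955,  1.396 ],
       [ 0.    ,  0.    ,  0.    ,  1.    ]])}
wrist {'fx': 357.12809485913516, 'fy': 357.12809485913516, 'cx': 323.7861359457877, 'cy': 243.77925430864795, 'cam_to_world': array([[ 0.3839, -0.8784, -0.2848,  0.2743],
       [-0.9234, -0.3656, -0.1171, -0.4537],
       [-0.0013,  0.308 , -0.9514,  0.3749],
       [ 0.    ,  0.    ,  0.    ,  1.    ]])}
{'time_s': np.float64(0.15), 'q': array([-1.332,  0.263, -0.049,  1.259,  0.   ,  1.416]), 'qvel': array([ 0.001, -0.002,  0.003,  0.   , -0.   , -0.   ]), 'tau': array([  0.002, -63.783,  38.465,   0.011,  -0.   ,   0.   ]), 'tool_pos': array([ 0.201, -0.485,  0.231]), 'tcp_rot': array([ 0.981,  0.196, -0.   , -0.   ]), 'contact_force': array([ 0.67 , -0.209,  0.26 ]), 'wrist_torque': array([ 0.011, -0.043,  0.048]), 'opening': np.float64(0.085)}
```

View pics/top0.png

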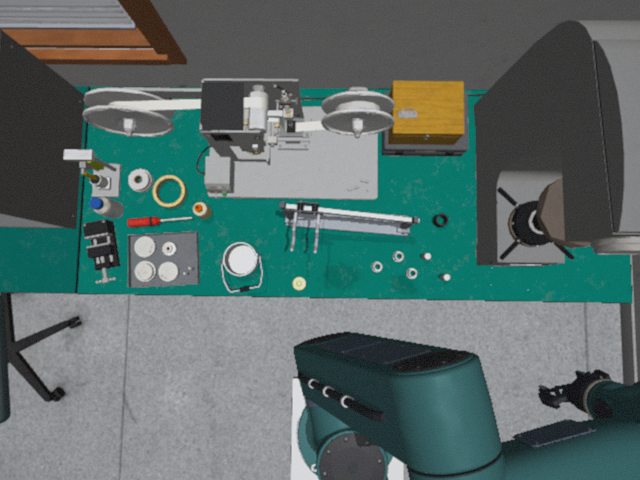

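View pics/side0.png

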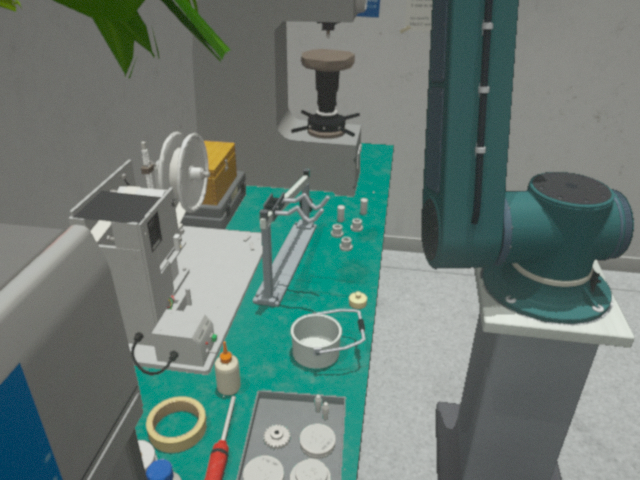

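Run:
```python
import cv2
a=cv2.imread('pics/top0.png')[190:305,180:460]; cv2.imwrite('pics/topc.png',cv2.resize(a,None,fx=2.85,fy=2.85,interpolation=cv2.INTER_CUBIC))
a=cv2.imread('pics/side0.png')[160:385,220:400]; cv2.imwrite('pics/sidec.png',cv2.resize(a,None,fx=2.6,fy=2.6,interpolation=cv2.INTER_CUBIC))
```

```text
(no output)
```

View pics/topc.png

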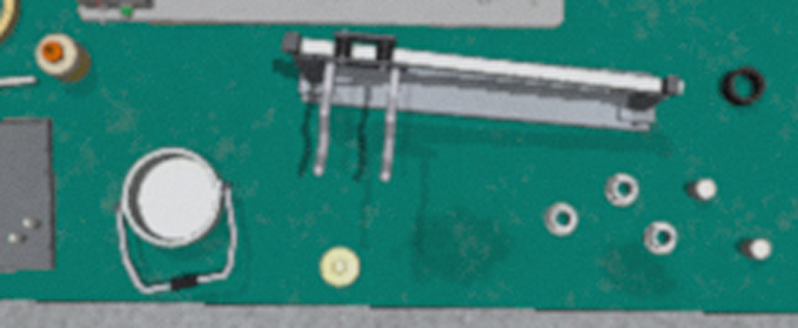

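View pics/sidec.png

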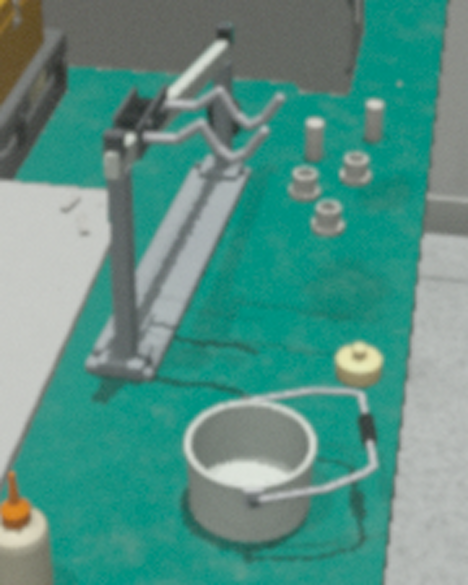

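View pics/wrist0.png

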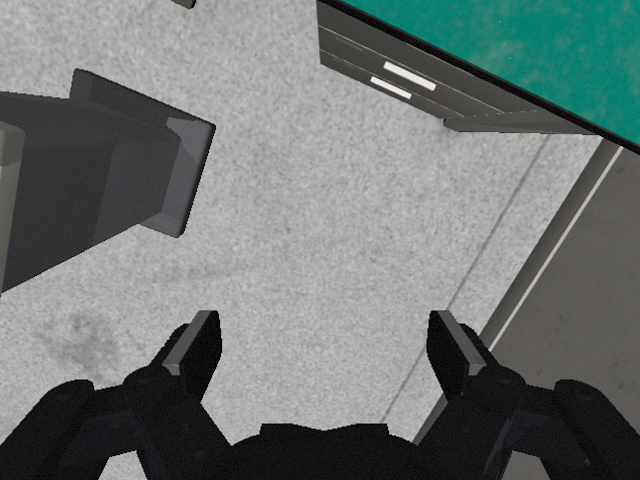

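Run:
```python
from h import *
np.set_printoptions(precision=4,suppress=True)
t=eyes.camera_info('top');s=eyes.camera_info('side')
P={'rodN':((706,187),(315,121)),'rodF':((760,249),(375,102)),'bA':((562,218),(328,206)),'bB':((622,188),(305,172)),'bC':((661,237),(356,157)),
'rim':((172,193),(251,442)),'grip':((184,282),(367,429)),'pivL':((123,210),(252,497)),'tipL':((319,173),(265,131)),'tipR':((386,178),(280,98)),'weight':((340,266),(359,350))}
for k,(a,b) in P.items():
    a=(a[0]/2.85+180,a[1]/2.85+190);b=(b[0]/2.6+220,b[1]/2.6+160)
    x,e=tri((t,*a),(s,*b)); print(k,x,np.round(e,4), 'r',np.hypot(*x[:2]))
for k,p in {'loupe':(441,219,.03),'bottle':(201,209,.1)}.items(): print(k,atz(t,*p))
```

```text
rodN [ 0.5051 -0.2233  0.0399] [0.0016 0.0016] r 0.5522740754142755
rodF [ 0.4451 -0.2762  0.041 ] [0.0025 0.0025] r 0.5238468405585475
bA [ 0.4734 -0.0816  0.0228] [0.0025 0.0025] r 0.4803373225700907
bB [ 0.5043 -0.142   0.0238] [0.0022 0.0022] r 0.5238977171545325
bC [ 0.4557 -0.1812  0.0243] [0.0025 0.0025] r 0.4904308621174519
rim [0.4888 0.3095 0.0521] [0.0003 0.0003] r 0.5785390897534657
grip [0.4028 0.293  0.0631] [0.0022 0.0022] r 0.4981209838004191
pivL [0.4755 0.3599 0.0454] [0.0045 0.0045] r 0.5963751414935788
tipL [0.5021 0.1509 0.2279] [0.0029 0.0029] r 0.5242952296094838
tipR [0.4988 0.0928 0.2274] [0.0029 0.0029] r 0.5073099016516909
weight [0.4212 0.1423 0.0207] [0.0024 0.0024] r 0.44453925452314696
loupe [ 0.6106 -0.2643  0.03  ]
bottle [0.6194 0.4145 0.1   ]
```

Request:
move_arm:
  commands:
    - [[0,0,0],[0,0,-0.147]]
    - [[0,0,0],[0,0,-0.147]]
    - [[0,0,0],[0,0,-0.147]]
    - [[0,0,0],[0,0,-0.147]]
    - [[0,0,0],[0,0,-0.147]]
    - [[0,0,0],[0,0,-0.147]]
    - [[0,0,0],[0,0,-0.147]]
    - [[0,0,0],[0,0,-0.147]]
    - [[0.03,0.02,0],[0,0,0]]
    - [[0.04,0.03,0],[0,0,0]]
    - [[0.04,0.03,0],[0,0,0]]
    - [[0.04,0.03,0],[0,0,0]]
    - [[0.04,0.03,0],[0,0,0]]
    - [[0.04,0.03,0],[0,0,0]]
    - [[0.03,0.03,0],[0,0,0]]
    - [[0.03,0.03,0],[0,0,0]]
    - [[0,0,0],[0,0,0]]
  grip: 0.4
  force: 40

```text
time_s: 1.85
tool_pos: [0.4258, -0.1798, 0.2286]
tcp_rot: [0.697, 0.717, 0.002, -0.003]
contact_force: [-0.6, -0.5, -0.6]
opening: 0.0513
```

Run:
```python
from h import *
np.set_printoptions(precision=4,suppress=True)
ci,im=snap('wrist','w1.png')
for p in [(0.5051,-.2233,.042),(.4451,-.2762,.042),(.4734,-.0816,.025),(.5043,-.142,.025),(.4557,-.1812,.025)]: print(proj(ci,p))
print(telemetry.sense()['tool_pos'],R.from_quat(telemetry.sense()['tcp_rot']).as_matrix())
```

```text
[402.9631 262.7875]
[340.1104 309.2638]
[379.1107 110.042 ]
[406.4035 177.6694]
[353.9588 215.9371]
[ 0.4247 -0.1812  0.2286] [[-0.0268  0.9996 -0.002 ]
 [ 0.9996  0.0269  0.006 ]
 [ 0.0061 -0.0019 -1.    ]]
```

View pics/w1.png

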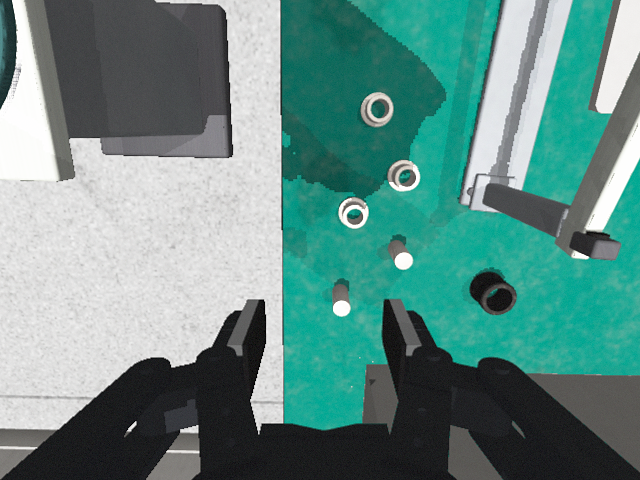

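Run:
```python
from h import *
np.set_printoptions(precision=4,suppress=True)
ci=eyes.camera_info('wrist')
t=eyes.camera_info('top')
for k,z,p,a in [('rN',.042,(403,261),(706,187)),('rF',.042,(341.5,308),(760,249)),('A',.025,(378.5,108.5),(562,218)),('B',.025,(405,175),(622,188)),('C',.025,(354,211.5),(661,237))]:
    a=(a[0]/2.85+180,a[1]/2.85+190)
    print(k,atz(ci,*p,z),atz(t,*a,z),*tri((ci,*p),(t,*a)))
```

```text
rN [ 0.5037 -0.2229  0.042 ] [ 0.5034 -0.223   0.042 ] [ 0.5034 -0.2227  0.0427] [0.00013085385647892408, 0.00013085385647887036]
rF [ 0.4452 -0.2761  0.042 ] [ 0.4426 -0.2761  0.042 ] [ 0.4438 -0.2753  0.0441] [0.0012595574911263222, 0.0012595574911263546]
A [ 0.4716 -0.0818  0.025 ] [ 0.4708 -0.0816  0.025 ] [ 0.4711 -0.0816  0.0262] [0.00038078138493995834, 0.0003807813849399957]
B [ 0.5015 -0.141   0.025 ] [ 0.5021 -0.142   0.025 ] [ 0.5021 -0.1417  0.0231] [0.0005578338880731765, 0.0005578338880731551]
C [ 0.4543 -0.1781  0.025 ] [ 0.4533 -0.1812  0.025 ] [ 0.4542 -0.181   0.0181] [0.0015735599805840434, 0.0015735599805840061]
```

Request:
move_arm:
  commands:
    - [[0.025,0.012,0],[0,0,0.027]]
    - [[0.04,0.018,0.03],[0,0,0]]
    - [[0.035,0.016,0.04],[0,0,0]]
    - [[0,0,0.045],[0,0,0]]
    - [[0,0,0.03],[0,0,0]]
    - [[0,0,0.02],[0,0,0]]
    - [[0,0,0],[0,0,0]]

```text
time_s: 2.6
tool_pos: [0.4676, -0.0861, 0.0627]
tcp_rot: [0.71, 0.705, 0.001, -0.001]
contact_force: [-0.7, 0.8, 0.9]
opening: 0.0509
```

```bash
cat > go.py <<'E'
# prints shift needed in tool axes to reach target x y z
import sys
from h import *
s=telemetry.sense(); M=R.from_quat(s['tcp_rot']).as_matrix(); p=np.array(s['tool_pos'])
np.set_printoptions(precision=4,suppress=True)
t=np.array([float(a) for a in sys.argv[1:4]])
print('pos',p,'az tool x deg',np.degrees(np.arctan2(M[1,0],M[0,0])),'z',M[:,2],'open',s['opening'],'t',s['time_s']); print('shift',M.T@(t-p))
E
python3 go.py 0.471 -0.0816 0.010
```

```text
pos [ 0.4676 -0.0861  0.0627] az tool x deg 89.60290294847472 z [-0.0008  0.0034 -1.    ] open 0.05092148944201715 t 2.6
shift [0.0044 0.0034 0.0527]
```

Request:
move_arm:
  commands:
    - [[0.0045,0.0035,0.02],[0,0,0]]
    - [[0,0,0.02],[0,0,0]]
    - [[0,0,0.013],[0,0,0]]
    - [[0,0,0],[0,0,0]]

```text
time_s: 3.0
tool_pos: [0.472, -0.0855, 0.0117]
tcp_rot: [0.711, 0.703, 0.001, 0.0]
contact_force: [0.3, 0.2, 0.5]
opening: 0.0515
```

```bash
python3 go.py 0.471 -0.0816 0.010;  python3 - <<'E'
from h import *
snap('wrist','w2.png')
E
```

```text
pos [ 0.472  -0.0855  0.0117] az tool x deg 89.33723270661946 z [ 0.0021  0.0017 -1.    ] open 0.05145165497046897 t 3.0
shift [ 0.0039 -0.0011  0.0017]
```

View pics/w2.png

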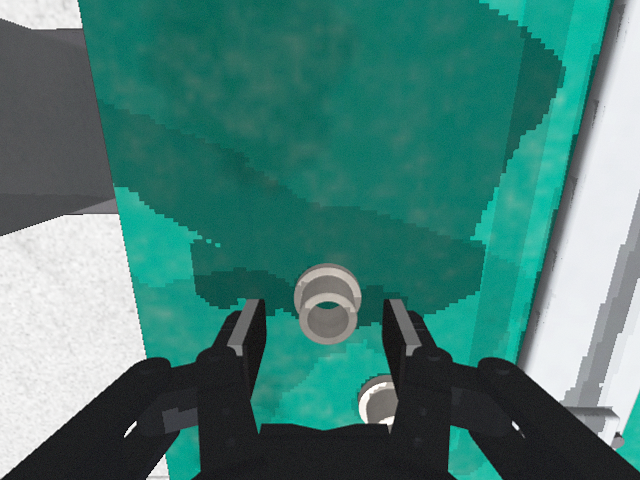

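Request:
move_arm:
  commands:
    - [[0.004,-0.0005,0.001],[0,0,0]]
    - [[0,0,0],[0,0,0]]

```text
time_s: 3.25
tool_pos: [0.4729, -0.0825, 0.0136]
tcp_rot: [0.712, 0.703, 0.002, 0.002]
contact_force: [0.5, -0.5, 0.8]
opening: 0.0511
```

Request:
move_arm:
  commands:
    - [[0,0,0],[0,0,0]]
    - [[0,0,0],[0,0,0]]
    - [[0,0,0],[0,0,0]]
    - [[0,0,0],[0,0,0]]
    - [[0,0,0],[0,0,0]]
  grip: 1

```text
time_s: 3.75
tool_pos: [0.4737, -0.0827, 0.0153]
tcp_rot: [0.711, 0.703, 0.003, 0.003]
contact_force: [0.3, 0.0, -1.2]
opening: 0.0235
```

Request:
move_arm:
  commands:
    - [[0,0,-0.03],[0,0,0]]
    - [[0,0,-0.04],[0,0,0]]
    - [[0,-0.02,-0.03],[0,0,0]]
    - [[0.03,-0.02,0],[0,0,0]]
    - [[0.04,-0.02,0],[0,0,0]]
    - [[0.045,0,0],[0,0,0]]
    - [[0.045,0,0],[0,0,0]]
    - [[0.045,0,0],[0,0,0]]
    - [[0.045,0,0],[0,0,0]]
    - [[0.04,0,0],[0,0,0]]
    - [[0.03,0.01,0],[0,0,0]]
    - [[0.03,0.02,0],[0,0,0]]
    - [[0.03,0.02,0],[0,0,0]]
    - [[0.02,0.02,0],[0,0,0]]
    - [[0,0,0],[0,0,0]]

```text
time_s: 5.25
tool_pos: [0.4868, 0.3327, 0.1186]
tcp_rot: [0.712, 0.702, 0.003, 0.003]
contact_force: [-0.9, 0.4, -0.6]
opening: 0.0233
```

```bash
python3 go.py 0.489 0.3285 0.035;  python3 - <<'E'
from h import *
snap('wrist','w3.png');snap('top','t3.png')
E
```

```text
pos [0.4868 0.3327 0.1186] az tool x deg 89.18466315867163 z [ 0.0085 -0.0006 -1.    ] open 0.023342398942394753 t 5.25
shift [-0.0041  0.0015  0.0836]
```

View pics/w3.png

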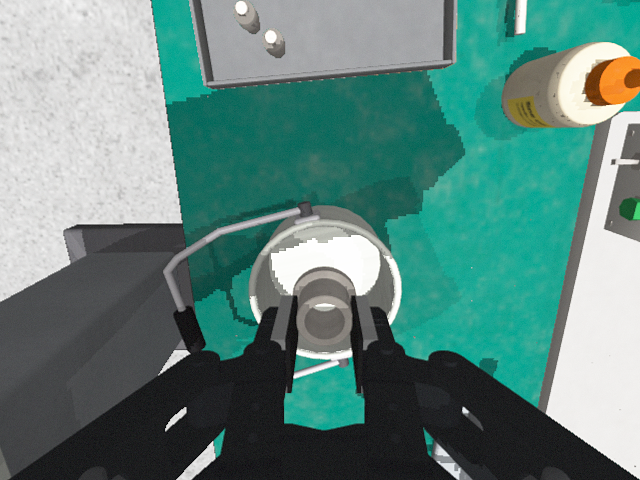

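Run:
```python
from h import *
np.set_printoptions(precision=4,suppress=True)
ci=eyes.camera_info('wrist')
for p in [(250,289),(401,289),(325,221),(325,357)]: print(atz(ci,*p,.055))
for p,z in [((306,207),.049),((344,362),.049),((190,327),.063)]: print(atz(ci,*p,z))
```

```text
[0.4379 0.3136 0.055 ]
[0.5341 0.3119 0.055 ]
[0.4862 0.3574 0.055 ]
[0.4849 0.2619 0.055 ]
[0.4748 0.3648 0.049 ]
[0.4983 0.2532 0.049 ]
[0.3997 0.2916 0.063 ]
```

Request:
move_arm:
  commands:
    - [[-0.004,0,0.02],[0,0,0]]
    - [[0,0,0.025],[0,0,0]]
    - [[0,0,0.02],[0,0,0]]
    - [[0,0,0.015],[0,0,0]]
    - [[0,0,0.003],[0,0,0]]

```text
time_s: 5.85
tool_pos: [0.4819, 0.322, 0.0345]
tcp_rot: [0.713, 0.701, 0.001, 0.003]
contact_force: [-1.5, -0.5, -0.9]
opening: 0.0233
```

Request:
move_arm:
  commands:
    - [[0,0,0],[0,0,0]]
    - [[0,0,0],[0,0,0]]
    - [[0,0,0],[0,0,0]]
  grip: 0.63

```text
time_s: 6.15
tool_pos: [0.4815, 0.3209, 0.0363]
tcp_rot: [0.714, 0.701, 0.002, 0.003]
contact_force: [-0.6, -0.2, 0.3]
opening: 0.0316
```

Request:
move_arm:
  commands:
    - [[0,0,-0.03],[0,0,0]]
    - [[0,0,-0.04],[0,0,0]]
    - [[0,0,-0.03],[0,0,0]]

```text
time_s: 6.45
tool_pos: [0.4792, 0.3202, 0.1379]
tcp_rot: [0.714, 0.7, -0.0, 0.003]
contact_force: [0.3, 0.7, -0.6]
opening: 0.0314
```

```bash
python3 go.py 0.502 -0.1415 0.1;  python3 - <<'E'
from h import *
snap('wrist','w4.png');snap('top','t4.png')
E
```

```text
pos [0.4792 0.3202 0.1379] az tool x deg 88.93288342384162 z [ 0.003  -0.0041 -1.    ] open 0.03138977647054701 t 6.45
shift [-0.461   0.0313  0.0398]
```

View pics/w4.png

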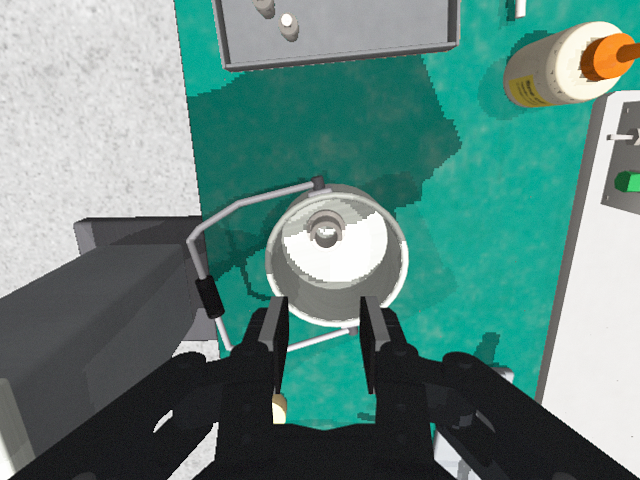

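View pics/t4.png

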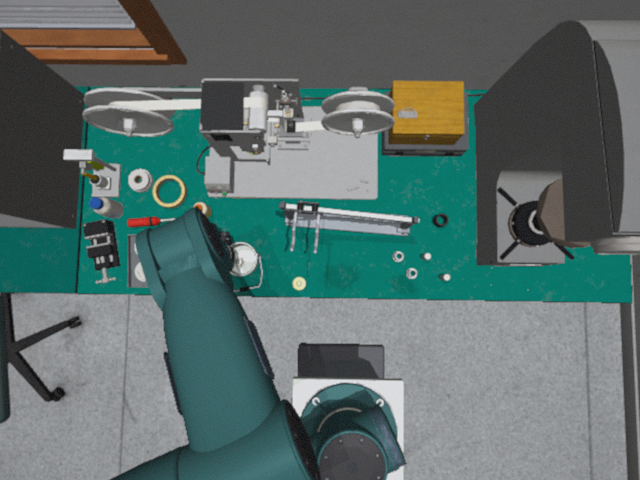

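Run:
```python
from h import *
np.set_printoptions(precision=4,suppress=True)
ci=eyes.camera_info('top')
for p,z in [((287,207),.23),((417,220),.165),((286,230),0.01),((410,235),.01)]: print(p,atz(ci,*p,z))
```

```text
(287, 207) [0.6077 0.1651 0.23  ]
(417, 220) [ 0.5885 -0.1693  0.165 ]
(286, 230) [0.5742 0.185  0.01  ]
(410, 235) [ 0.5649 -0.1785  0.01  ]
```

Request:
move_arm:
  commands:
    - [[-0.02,-0.02,0],[0,0,0]]
    - [[-0.025,-0.02,0],[0,0,0]]
    - [[-0.03,-0.02,0],[0,0,0.01]]
    - [[-0.04,-0.01,0],[0,0,0]]
    - [[-0.045,0,0],[0,0,0]]
    - [[-0.045,0,0],[0,0,0]]
    - [[-0.045,0,0],[0,0,0]]
    - [[-0.045,0,0],[0,0,0]]
    - [[-0.045,0,0],[0,0,0]]
    - [[-0.04,0.02,0],[0,0,0]]
    - [[-0.035,0.03,0],[0,0,0]]
    - [[-0.03,0.03,0],[0,0,0]]
    - [[-0.01,0.01,0.02],[0,0,0]]
    - [[0,0,0],[0,0,0]]
  grip: 0.4

```text
time_s: 7.95
tool_pos: [0.489, -0.1518, 0.1222]
tcp_rot: [0.716, 0.698, 0.007, 0.008]
contact_force: [-0.1, 0.2, -0.5]
opening: 0.0512
```

```bash
python3 go.py 0.502 -0.1415 0.01;  python3 - <<'E'
from h import *
snap('wrist','w5.png')
E
```

```text
pos [ 0.489  -0.1518  0.1222] az tool x deg 88.4607273586328 z [ 0.0217 -0.0021 -0.9998] open 0.05124505568028398 t 7.95
shift [0.0108 0.0102 0.1125]
```

View pics/w5.png

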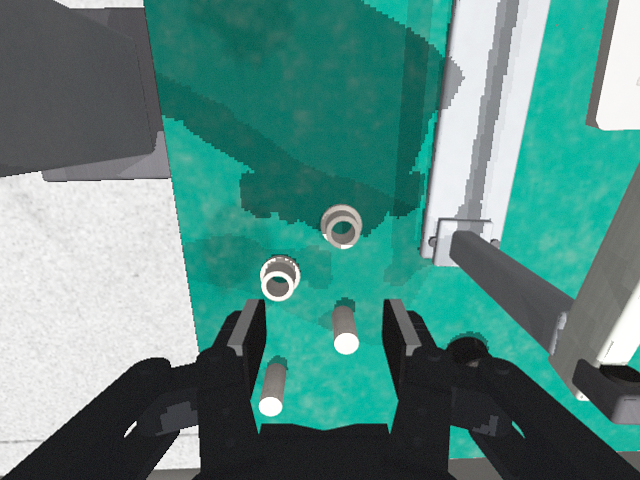

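Request:
move_arm:
  commands:
    - [[0.0108,0.0102,0.015],[0.022,0,-0.027]]
    - [[0,0,0.035],[0,0,0]]
    - [[0,0,0.03],[0,0,0]]
    - [[0,0,0],[0,0,0]]

```text
time_s: 8.4
tool_pos: [0.4993, -0.1378, 0.046]
tcp_rot: [0.706, 0.709, 0.0, 0.003]
contact_force: [0.1, 0.4, 1.0]
opening: 0.0517
```

```bash
python3 go.py 0.502 -0.1415 0.01;  python3 - <<'E'
from h import *
snap('wrist','w6.png')
E
```

```text
pos [ 0.4993 -0.1378  0.046 ] az tool x deg 90.22864062361045 z [ 0.004  -0.0039 -1.    ] open 0.051696791374081244 t 8.4
shift [-0.0036  0.0026  0.036 ]
```

View pics/w6.png

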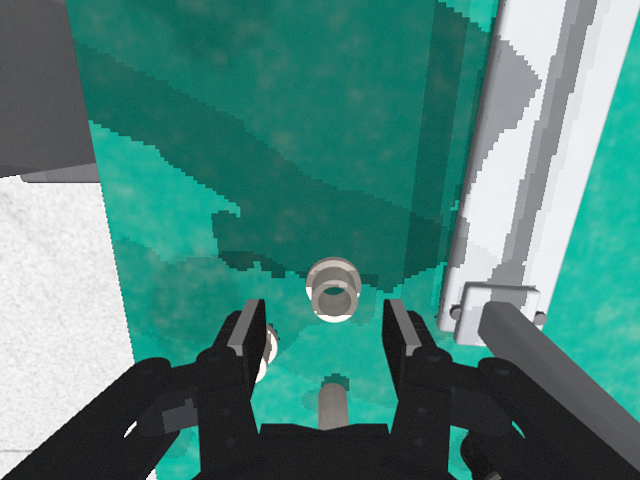

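Request:
move_arm:
  commands:
    - [[-0.003,0.002,0.018],[0,0,0]]
    - [[0,0,0.018],[0,0,0]]
    - [[0,0,0],[0,0,0]]

```text
time_s: 8.75
tool_pos: [0.504, -0.1409, 0.0175]
tcp_rot: [0.705, 0.709, 0.002, 0.007]
contact_force: [0.7, -0.3, 0.5]
opening: 0.051
```

Request:
move_arm:
  commands:
    - [[0,0,0],[0,0,0]]
    - [[0,0,0],[0,0,0]]
    - [[0,0,0],[0,0,0]]
    - [[0,0,0],[0,0,0]]
  grip: 1

```text
time_s: 9.15
tool_pos: [0.5058, -0.1413, 0.023]
tcp_rot: [0.705, 0.709, 0.003, 0.009]
contact_force: [-0.2, 0.0, -0.7]
opening: 0.0211
```

Request:
move_arm:
  commands:
    - [[0,0,0.001],[0,0,0]]
    - [[0,0,0.001],[0,0,0]]
    - [[0,0,0.001],[0,0,0]]
  grip: 0.4

```text
time_s: 9.45
tool_pos: [0.5062, -0.1414, 0.0207]
tcp_rot: [0.705, 0.709, 0.003, 0.01]
contact_force: [0.2, 0.5, 0.8]
opening: 0.0513
```

```bash
python3 go.py 0.502 -0.1415 0.01;  python3 - <<'E'
from h import *
snap('wrist','w7.png')
E
python3 go.py 0.502 -0.1415 0.01
```

```text
pos [ 0.5062 -0.1414  0.0207] az tool x deg 90.34711816895106 z [ 0.0181 -0.0101 -0.9998] open 0.05128200500246036 t 9.45
shift [ 0.0001 -0.0044  0.0106]
pos [ 0.5061 -0.1414  0.0204] az tool x deg 90.34642523429572 z [ 0.0179 -0.01   -0.9998] open 0.05116317724977558 t 9.5
shift [ 0.     -0.0043  0.0104]
```

View pics/w7.png

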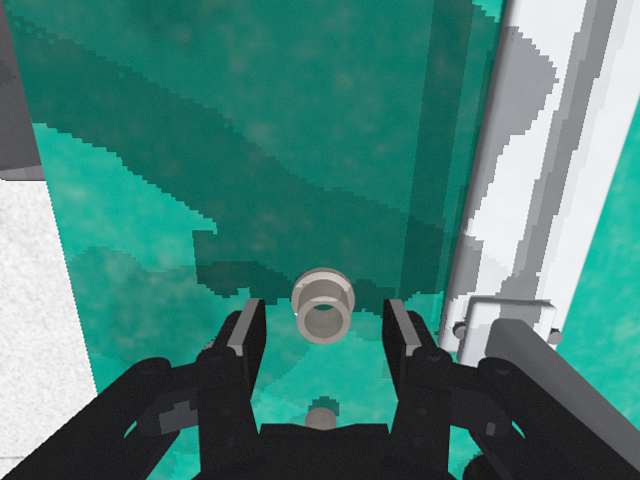

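Request:
move_arm:
  commands:
    - [[0,-0.0035,0.005],[0.018,0.01,0]]
    - [[0,0,0.006],[0,0,0]]

```text
time_s: 9.7
tool_pos: [0.5027, -0.1416, 0.0091]
tcp_rot: [0.705, 0.709, -0.0, -0.001]
contact_force: [-0.3, 0.4, -0.3]
opening: 0.0512
```

Request:
move_arm:
  commands:
    - [[0,0,0.001],[0,0,0]]
    - [[0,0,0.001],[0,0,0]]
    - [[0,0,0.001],[0,0,0]]
    - [[0,0,0.001],[0,0,0]]
  grip: 1

```text
time_s: 10.1
tool_pos: [0.5027, -0.1416, 0.0065]
tcp_rot: [0.705, 0.709, -0.0, -0.0]
contact_force: [-7.5, 2.8, 26.2]
opening: 0.0266
```

Request:
move_arm:
  commands:
    - [[0,0,-0.003],[0,0,0]]
    - [[0,0,-0.001],[0,0,0]]
    - [[0,0,0],[0,0,0]]

```text
time_s: 10.4
tool_pos: [0.5026, -0.1415, 0.0109]
tcp_rot: [0.705, 0.709, -0.0, 0.0]
contact_force: [0.8, -0.9, -1.6]
opening: 0.0263
```

Request:
move_arm:
  commands:
    - [[0,0,-0.02],[0,0,0]]
    - [[0,0,-0.04],[0,0,0]]
    - [[0,0,-0.04],[0,0,0]]
    - [[0,0,0],[0,0,0]]

```text
time_s: 10.8
tool_pos: [0.5015, -0.1411, 0.1123]
tcp_rot: [0.705, 0.709, -0.001, -0.002]
contact_force: [0.3, -0.5, -1.2]
opening: 0.0267
```

```bash
python3 go.py 0.42 0 0.12;  python3 - <<'E'
from h import *
snap('wrist','w8.png')
E
```

```text
pos [ 0.5015 -0.1411  0.1123] az tool x deg 90.34260572089656 z [-0.0042  0.0018 -1.    ] open 0.026690900004104165 t 10.8
shift [ 0.1416 -0.0807 -0.0071]
```

View pics/w8.png

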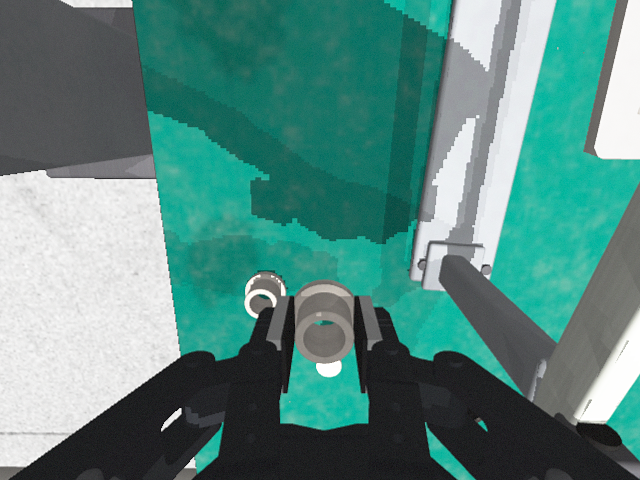

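Request:
move_arm:
  commands:
    - [[0.03,-0.021,0],[0,0,0]]
    - [[0.03,-0.021,0],[0,0,0]]
    - [[0.03,-0.021,0],[0,0,0]]
    - [[0.03,-0.021,0],[0,0,0]]
    - [[0.045,0,0],[0,0,0]]
    - [[0.045,0,0],[0,0,0]]
    - [[0.045,0,0],[0,0,0]]
    - [[0.045,0,0],[0,0,0]]
    - [[0.045,0,0],[0,0,0]]
    - [[0.03,0.02,0],[0,0,0]]
    - [[0.03,0.025,0],[0,0,0]]
    - [[0.02,0.02,0],[0,0,0]]
    - [[0,0,0],[0,0,0]]

```text
time_s: 12.15
tool_pos: [0.47, 0.2993, 0.0934]
tcp_rot: [0.706, 0.708, -0.009, -0.009]
contact_force: [-0.2, 0.1, -0.0]
opening: 0.0261
```

```bash
python3 go.py 0.486 0.2905 0.036
```

```text
pos [0.47   0.2993 0.0934] az tool x deg 90.18990779257936 z [-0.0248  0.0005 -0.9997] open 0.026110520463639552 t 12.15
shift [-0.0089  0.0174  0.057 ]
```

Request:
move_arm:
  commands:
    - [[-0.01,0.015,0],[-0.025,0,0]]
    - [[0,0,0.02],[0,0,0]]
    - [[0,0,0.018],[0,0,0]]
    - [[0,0,0.015],[0,0,0]]

```text
time_s: 12.55
tool_pos: [0.4858, 0.2857, 0.0359]
tcp_rot: [0.706, 0.708, 0.0, 0.001]
contact_force: [1.7, 2.4, 0.6]
opening: 0.0261
```

```bash
python3 go.py 0.486 0.2895 0.036;  python3 - <<'E'
from h import *
snap('wrist','w9.png')
E
```

```text
pos [0.4858 0.2857 0.0359] az tool x deg 90.17453622396648 z [ 0.0024 -0.0012 -1.    ] open 0.02605861251448841 t 12.55
shift [ 0.0038  0.0002 -0.0001]
```

View pics/w9.png

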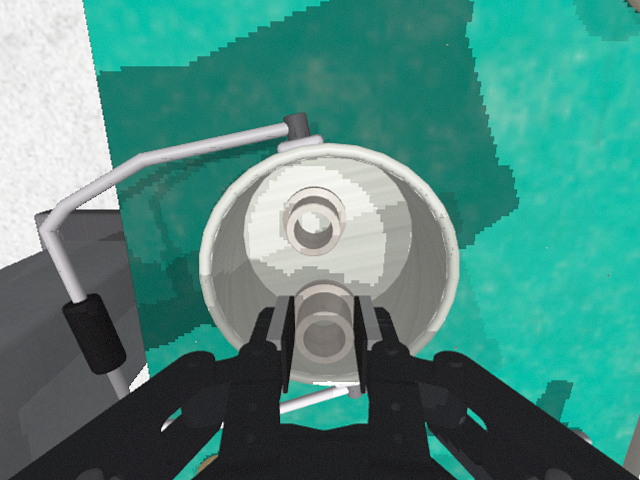

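Request:
move_arm:
  commands:
    - [[0.003,0,0.002],[0,0,0]]
    - [[0,0,0],[0,0,0]]
    - [[0,0,0],[0,0,0]]
  grip: 0.6

```text
time_s: 12.9
tool_pos: [0.485, 0.2864, 0.0319]
tcp_rot: [0.707, 0.707, -0.001, 0.001]
contact_force: [1.2, 1.3, -0.5]
opening: 0.0341
```

Request:
move_arm:
  commands:
    - [[0,0,-0.03],[0,0,0]]
    - [[0,0,-0.04],[0,0,0]]
    - [[-0.02,-0.02,-0.02],[0,0,0]]
    - [[-0.03,-0.03,0],[0,0,0]]
    - [[-0.04,-0.02,0],[0,0,0]]
    - [[-0.045,0,0],[0,0,0]]
    - [[-0.045,0,0],[0,0,0]]
    - [[-0.045,0,0],[0,0,0]]
    - [[-0.045,0,0],[0,0,0]]
    - [[-0.045,0,0],[0,0,0]]
    - [[-0.04,0,0],[0,0,0]]
    - [[-0.04,0.01,0],[0,0,0]]
    - [[-0.04,0.01,0],[0,0,0]]
    - [[-0.02,0.01,0],[0,0,0]]
    - [[0,0,0],[0,0,0]]

```text
time_s: 14.4
tool_pos: [0.444, -0.1874, 0.137]
tcp_rot: [0.705, 0.709, 0.003, 0.009]
contact_force: [-0.3, 0.2, 0.7]
opening: 0.0343
```

```bash
python3 go.py 0.454 -0.180 0.012;  python3 - <<'E'
from h import *
snap('wrist','w10.png')
E
```

```text
pos [ 0.444  -0.1874  0.137 ] az tool x deg 90.25903317427333 z [ 0.0173 -0.0088 -0.9998] open 0.03429749867858553 t 14.4
shift [0.0084 0.0079 0.1251]
```

View pics/w10.png

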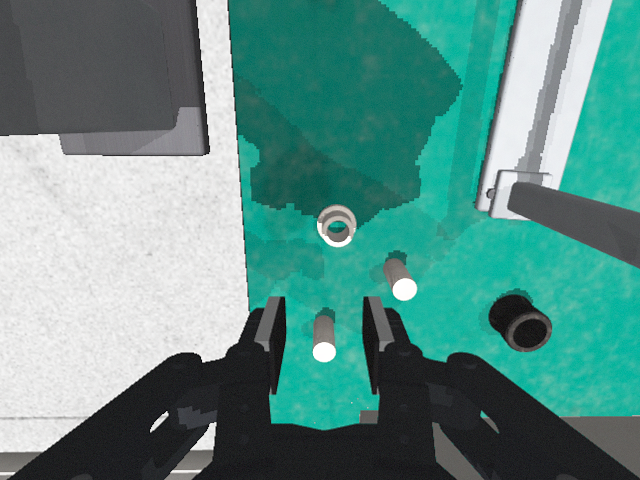

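Run:
```python
from h import *
ci=eyes.camera_info('wrist'); print(atz(ci,338,224,.025),atz(ci,403,288,.042),atz(ci,324,351,.042))
```

```text
[ 0.45564923 -0.17479449  0.025     ] [ 0.5034358 -0.2189108  0.042    ] [ 0.44553616 -0.27287985  0.042     ]
```

Request:
move_arm:
  commands:
    - [[0.0084,0.008,0.015],[0.017,0.009,0]]
    - [[0,0,0.035],[0,0,0]]
    - [[0,0,0.035],[0,0,0]]
    - [[0,0,0],[0,0,0]]
  grip: 0.42

```text
time_s: 14.85
tool_pos: [0.4511, -0.1749, 0.0523]
tcp_rot: [0.705, 0.71, 0.0, 0.001]
contact_force: [-0.6, -0.4, 0.8]
opening: 0.0493
```

```bash
python3 go.py 0.454 -0.180 0.012;  python3 - <<'E'
from h import *
snap('wrist','w11.png')
E
```

```text
pos [ 0.4511 -0.1749  0.0523] az tool x deg 90.41111460160994 z [ 0.0019 -0.0009 -1.    ] open 0.049308347009294054 t 14.85
shift [-0.0051  0.0028  0.0403]
```

View pics/w11.png

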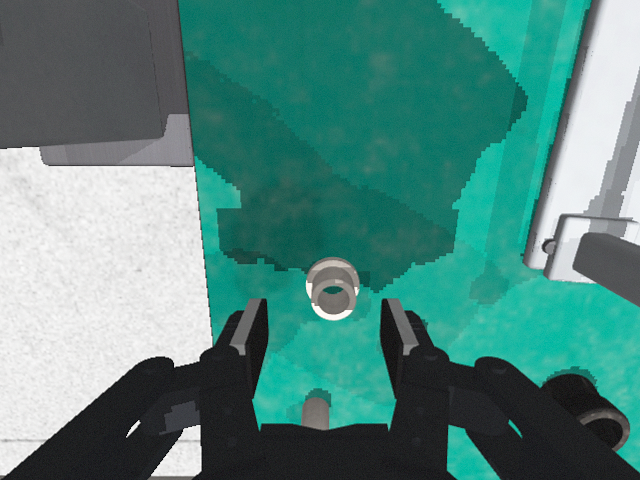

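Request:
move_arm:
  commands:
    - [[-0.004,0.003,0.02],[0,0,0]]
    - [[0,0,0.015],[0,0,0]]
    - [[0,0,0.005],[0,0,0]]

```text
time_s: 15.2
tool_pos: [0.4574, -0.1795, 0.0194]
tcp_rot: [0.704, 0.71, 0.001, 0.005]
contact_force: [0.0, 0.8, -0.2]
opening: 0.0493
```

```bash
python3 go.py 0.454 -0.1785 0.012
```

```text
pos [ 0.4574 -0.1795  0.0194] az tool x deg 90.52777744801946 z [ 0.0093 -0.0053 -0.9999] open 0.04929237841448948 t 15.2
shift [ 0.0011 -0.0034  0.0074]
```

Request:
move_arm:
  commands:
    - [[0,-0.0025,0.005],[0.009,0.005,0]]
    - [[0,0,0.002],[0,0,0]]
    - [[0,0,0],[0,0,0]]

```text
time_s: 15.5
tool_pos: [0.4559, -0.1797, 0.0152]
tcp_rot: [0.704, 0.711, 0.0, 0.001]
contact_force: [-0.2, 0.5, 1.4]
opening: 0.0498
```

Request:
move_arm:
  commands:
    - [[0,0,0],[0,0,0]]
    - [[0,0,0],[0,0,0]]
    - [[0,0,0],[0,0,0]]
    - [[0,0,0],[0,0,0]]
  grip: 1

```text
time_s: 15.9
tool_pos: [0.4563, -0.18, 0.0166]
tcp_rot: [0.704, 0.711, 0.0, 0.002]
contact_force: [0.1, 0.7, -0.6]
opening: 0.0226
```

Request:
move_arm:
  commands:
    - [[0,0,-0.03],[0,0,0]]
    - [[0,0,-0.04],[0,0,0]]
    - [[0,0,-0.035],[0,0,0]]
    - [[0.04,-0.01,0],[0,0,0]]
    - [[0.04,-0.01,0],[0,0,0]]
    - [[0.04,-0.01,0],[0,0,0]]
    - [[0.045,-0.005,0],[0,0,0]]
    - [[0.045,0,0],[0,0,0]]
    - [[0.045,0,0],[0,0,0]]
    - [[0.045,0,0],[0,0,0]]
    - [[0.045,0,0],[0,0,0]]
    - [[0.04,0.005,0],[0,0,0]]
    - [[0.03,0.025,0],[-0.01,0,0]]
    - [[0.03,0.03,0],[-0.01,0,0]]
    - [[0.02,0.025,0],[0,0,0]]
    - [[0,0,0],[0,0,0]]

```text
time_s: 17.5
tool_pos: [0.5018, 0.3037, 0.126]
tcp_rot: [0.704, 0.71, 0.009, 0.01]
contact_force: [-0.9, -0.6, -1.5]
opening: 0.023
```

```bash
python3 go.py 0.510 0.3095 0.062;  python3 - <<'E'
from h import *
snap('wrist','w12.png')
E
```

```text
pos [0.5018 0.3037 0.126 ] az tool x deg 90.43362544679665 z [ 0.0274 -0.0018 -0.9996] open 0.023048503462632926 t 17.5
shift [0.0059 0.0065 0.0642]
```

View pics/w12.png

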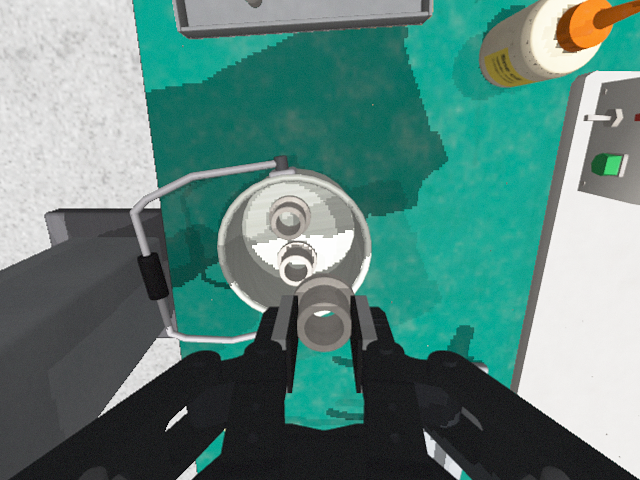

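Run:
```python
from h import *
ci=eyes.camera_info('wrist'); print(atz(ci,289.5,215,.029),atz(ci,297,269,.029))
for p in [(219,250),(371,250),(297,172)]: print(atz(ci,*p,.055))
```

```text
[0.47901864 0.32505271 0.029     ] [0.48355346 0.28495936 0.029     ]
[0.43594507 0.30858766 0.055     ]
[0.53226419 0.30844423 0.055     ]
[0.48585023 0.35740864 0.055     ]
```

Request:
move_arm:
  commands:
    - [[0.003,0.0065,0.02],[0.027,0,0]]
    - [[0,0,0.025],[0,0,0]]
    - [[0,0,0.016],[0,0,0]]
    - [[0,0,0],[0,0,0]]

```text
time_s: 17.95
tool_pos: [0.5054, 0.3038, 0.0635]
tcp_rot: [0.705, 0.71, -0.002, 0.0]
contact_force: [0.6, -0.3, -1.4]
opening: 0.0229
```

```bash
python3 go.py 0.510 0.3065 0.062
```

```text
pos [0.5054 0.3038 0.0635] az tool x deg 90.3919720104806 z [-0.0031 -0.0033 -1.    ] open 0.022922729006172288 t 17.95
shift [0.0026 0.0046 0.0015]
```

Request:
move_arm:
  commands:
    - [[0.0025,0.0045,0.001],[0,0,0]]
    - [[0,0,0.001],[0,0,0]]

```text
time_s: 18.15
tool_pos: [0.5099, 0.3059, 0.0628]
tcp_rot: [0.705, 0.709, -0.002, 0.0]
contact_force: [0.7, 0.8, -0.2]
opening: 0.023
```

Request:
move_arm:
  commands:
    - [[0,0,0],[0,0,0]]
    - [[0,0,0],[0,0,0]]
    - [[0,0,0],[0,0,0]]
    - [[0,0,-0.03],[0,0,0]]
    - [[0,0,-0.04],[0,0,0]]
  grip: 0.6

```text
time_s: 18.65
tool_pos: [0.5084, 0.3052, 0.1327]
tcp_rot: [0.705, 0.709, -0.004, -0.001]
contact_force: [1.3, 1.3, 0.4]
opening: 0.0342
```

```bash
python3 go.py 0.5035 -0.2228 0.13;  python3 - <<'E'
from h import *
snap('wrist','w13.png')
E
```

```text
pos [0.5084 0.3052 0.1327] az tool x deg 90.34975414514078 z [-0.0069 -0.005  -1.    ] open 0.03422474093590157 t 18.65
shift [-0.528  -0.0081  0.0054]
```

View pics/w13.png

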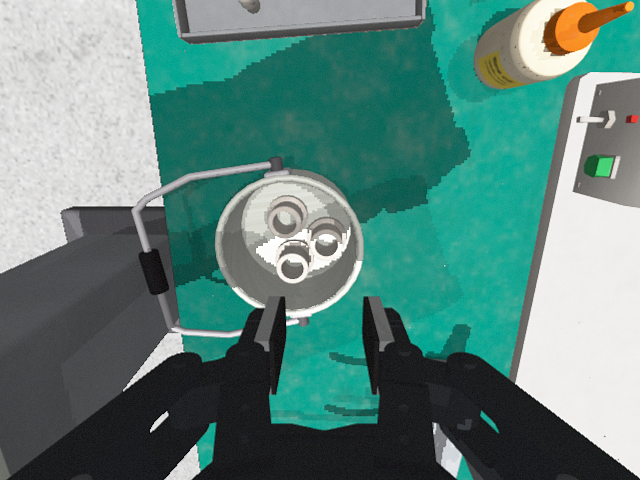

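Request:
move_arm:
  commands:
    - [[-0.02,-0.025,0],[0,0,0]]
    - [[-0.02,-0.03,0],[0,0,0]]
    - [[-0.03,-0.025,0],[0,0,0]]
    - [[-0.04,-0.01,0],[0,0,0]]
    - [[-0.045,0,0],[0,0,0]]
    - [[-0.045,0,0],[0,0,0]]
    - [[-0.045,0,0],[0,0,0]]
    - [[-0.045,0,0],[0,0,0]]
    - [[-0.045,0,0],[0,0,0]]
    - [[-0.045,0.005,0],[0,0,0]]
    - [[-0.045,0.02,0],[0,0,0]]
    - [[-0.04,0.03,0],[0,0,0]]
    - [[-0.03,0.02,0],[0.01,0,0]]
    - [[-0.02,0.01,0],[0.01,0,0]]
    - [[0,0,0],[0,0,0]]

```text
time_s: 20.2
tool_pos: [0.5103, -0.2265, 0.1464]
tcp_rot: [0.704, 0.71, -0.001, 0.001]
contact_force: [-0.1, -0.2, 0.4]
opening: 0.0341
```

```bash
python3 go.py 0.5035 -0.2225 0.020;  python3 - <<'E'
from h import *
snap('wrist','w14.png')
E
```

```text
pos [ 0.5103 -0.2265  0.1464] az tool x deg 90.51488379585314 z [-0.0001 -0.0026 -1.    ] open 0.03411375422280938 t 20.2
shift [ 0.0044 -0.0068  0.1263]
```

View pics/w14.png

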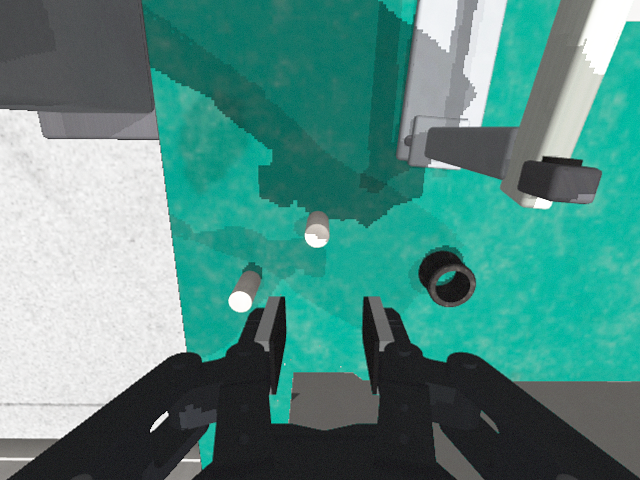

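Run:
```python
from h import *
ci=eyes.camera_info('wrist'); print(atz(ci,317,236,.042),atz(ci,241,300,.042))
```

```text
[ 0.5045192 -0.2202325  0.042    ] [ 0.44615011 -0.27230194  0.042     ]
```

Request:
move_arm:
  commands:
    - [[0.004,-0.007,0.025],[0,0,0]]
    - [[0,0,0.035],[0,0,0]]
    - [[0,0,0.02],[0,0,0]]
    - [[0,0,0],[0,0,0]]
  grip: 0.5

```text
time_s: 20.65
tool_pos: [0.5013, -0.2184, 0.0657]
tcp_rot: [0.703, 0.711, -0.0, 0.002]
contact_force: [-0.4, -0.2, 0.1]
opening: 0.0426
```

```bash
python3 go.py 0.5035 -0.2225 0.020;  python3 - <<'E'
from h import *
snap('wrist','w15.png')
E
```

```text
pos [ 0.5013 -0.2184  0.0657] az tool x deg 90.63589236205108 z [ 0.0025 -0.003  -1.    ] open 0.042568018399507815 t 20.65
shift [-0.0039  0.0021  0.0457]
```

View pics/w15.png

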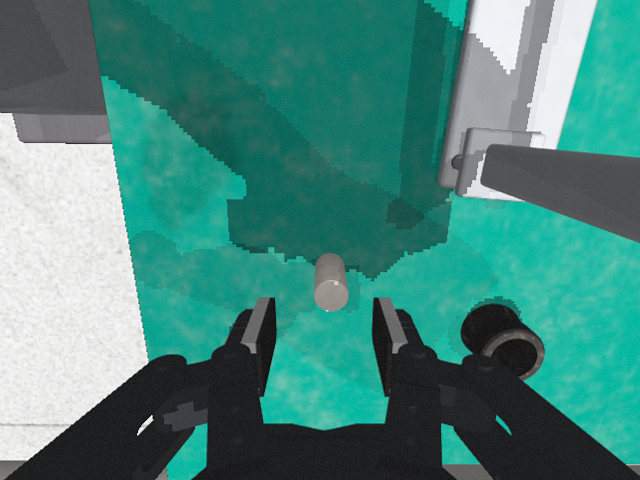

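Request:
move_arm:
  commands:
    - [[-0.003,0.0025,0.025],[0,0,0]]
    - [[0,0,0.021],[0,0,0]]
    - [[0,0,0.002],[0,0,0]]

```text
time_s: 21.0
tool_pos: [0.5065, -0.2217, 0.0228]
tcp_rot: [0.703, 0.712, 0.001, 0.006]
contact_force: [0.1, 0.2, 0.7]
opening: 0.0426
```

Request:
move_arm:
  commands:
    - [[0,0,0],[0,0,0]]
    - [[0,0,0],[0,0,0]]
    - [[0,0,0],[0,0,0]]
    - [[0,0,0],[0,0,0]]
  grip: 1

```text
time_s: 21.4
tool_pos: [0.5081, -0.222, 0.0275]
tcp_rot: [0.702, 0.712, 0.001, 0.008]
contact_force: [-0.3, 0.4, -0.1]
opening: 0.0164
```

Request:
move_arm:
  commands:
    - [[0,0,-0.03],[0.008,0.008,0]]
    - [[0,0,-0.04],[0,0,0]]
    - [[0.02,-0.02,-0.035],[0,0,0]]
    - [[0.03,-0.03,0],[0,0,0]]
    - [[0.04,-0.025,0],[0,0,0]]
    - [[0.04,-0.02,0],[0,0,0]]
    - [[0.045,-0.005,0],[0,0,0]]
    - [[0.045,0,0],[0,0,0]]
    - [[0.045,0,0],[0,0,0]]
    - [[0.045,0,0],[0,0,0]]
    - [[0.045,0,0],[0,0,0]]
    - [[0.045,0,0],[0,0,0]]
    - [[0.045,0,0],[-0.01,0,0]]
    - [[0.04,0.02,0],[-0.01,0,0]]
    - [[0.02,0.02,0],[0,0,0]]
    - [[0,0,0],[0,0,0]]

```text
time_s: 23.0
tool_pos: [0.4386, 0.301, 0.1434]
tcp_rot: [0.703, 0.711, 0.014, 0.015]
contact_force: [-0.3, -0.2, 0.1]
opening: 0.016
```

```bash
python3 go.py 0.457 0.303 0.062;  python3 - <<'E'
from h import *
snap('wrist','w16.png')
E
```

```text
pos [0.4386 0.301  0.1434] az tool x deg 90.5769508643874 z [ 0.041  -0.0013 -0.9992] open 0.015966699151388514 t 23.0
shift [0.002  0.0151 0.0821]
```

View pics/w16.png

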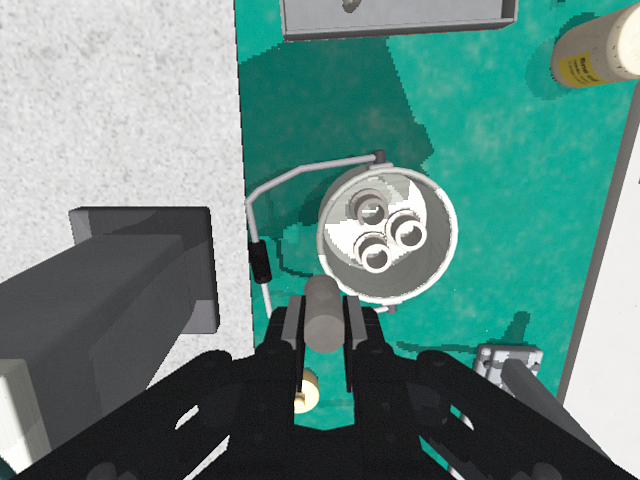

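Request:
move_arm:
  commands:
    - [[0.002,0.016,0],[0.041,0,0]]
    - [[0,0,0.03],[0,0,0]]
    - [[0,0,0.025],[0,0,0]]
    - [[0,0,0.015],[0,0,0]]
    - [[0,0,0],[0,0,0]]

```text
time_s: 23.55
tool_pos: [0.4523, 0.2984, 0.0742]
tcp_rot: [0.704, 0.71, -0.001, 0.0]
contact_force: [0.9, -0.2, -1.8]
opening: 0.0155
```

```bash
python3 go.py 0.457 0.303 0.062;  python3 - <<'E'
from h import *
snap('wrist','w17.png')
E
```

```text
pos [0.4523 0.2984 0.0742] az tool x deg 90.42264948280844 z [-0.0013 -0.002  -1.    ] open 0.015484207653944164 t 23.55
shift [0.0046 0.0047 0.0122]
```

View pics/w17.png

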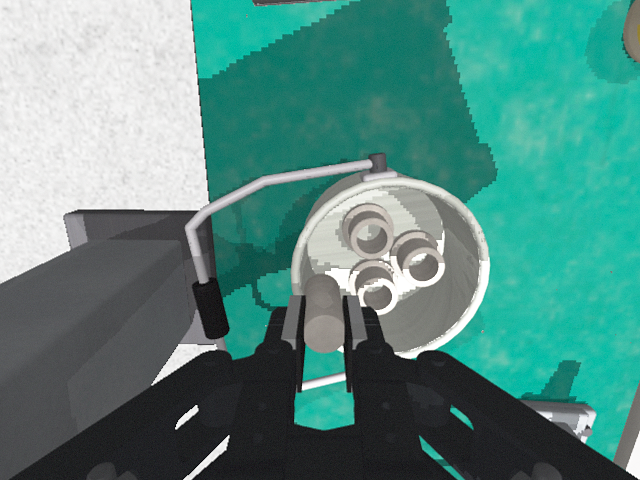

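Request:
move_arm:
  commands:
    - [[0.006,0.0055,0],[0,0,0]]
    - [[0,0,0.007],[0,0,0]]
    - [[0,0,0.003],[0,0,0]]

```text
time_s: 23.9
tool_pos: [0.4592, 0.3048, 0.0676]
tcp_rot: [0.705, 0.709, 0.001, 0.001]
contact_force: [-0.5, 0.2, -1.1]
opening: 0.0163
```

```bash
python3 go.py 0.458 0.304 0.062;  python3 - <<'E'
from h import *
snap('wrist','w18.png')
E
```

```text
pos [0.4592 0.3048 0.0676] az tool x deg 90.3744740422066 z [ 0.0024 -0.0002 -1.    ] open 0.016301432851930482 t 23.9
shift [-0.0008 -0.0013  0.0056]
```

View pics/w18.png

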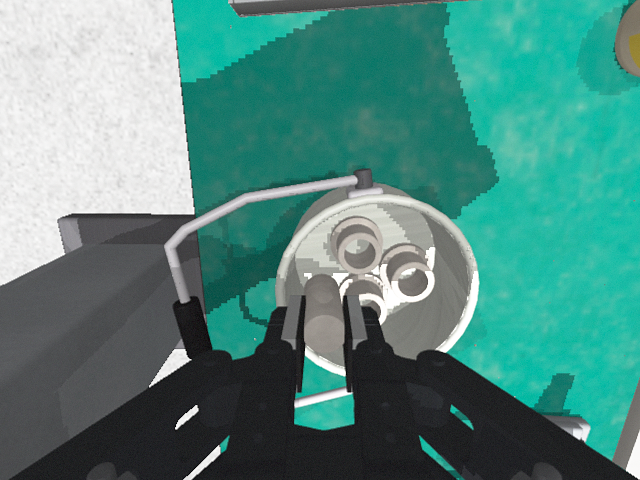

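Good placement; release and go for the last rod.

Request:
move_arm:
  commands:
    - [[0,0,0.005],[0,0,0]]
    - [[0,0,0.001],[0,0,0]]
    - [[0,0,0],[0,0,0]]
    - [[0,0,-0.03],[0,0,0]]
    - [[0,0,-0.04],[0,0,0]]
    - [[0,0,0],[0,0,0]]
  grip: 0.65

```text
time_s: 24.55
tool_pos: [0.4583, 0.3045, 0.1328]
tcp_rot: [0.705, 0.71, -0.0, 0.001]
contact_force: [0.6, 0.4, -0.3]
opening: 0.0301
```

```bash
python3 go.py 0.4445 -0.275 0.12;  python3 - <<'E'
from h import *
snap('wrist','w19.png')
E
```

```text
pos [0.4583 0.3045 0.1328] az tool x deg 90.39338537994946 z [ 0.0005 -0.0011 -1.    ] open 0.03014415353976731 t 24.55
shift [-0.5794 -0.0178  0.0134]
```

View pics/w19.png

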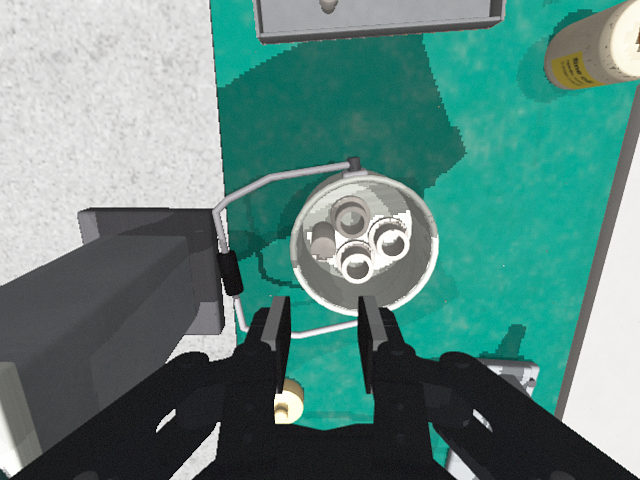

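Run:
```python
from h import *
np.set_printoptions(precision=4,suppress=True)
ci=eyes.camera_info('top')
for p in [(477,263),(477,100),(583,22),(600,245)]: print(p,[atz(ci,*p,z) for z in (.05,.1,.3,.5)])
ci=eyes.camera_info('side')
for p in [(356,190),(291,163),(360,155),(338,20),(278,20)]:print(p,[ray(ci,*p)[0]+ray(ci,*p)[1]*d for d in (1.4,1.5,1.6)])
```

```text
(477, 263) [array([ 0.4843, -0.3595,  0.05  ]), array([ 0.482 , -0.3437,  0.1   ]), array([ 0.4728, -0.2803,  0.3   ]), array([ 0.4637, -0.217 ,  0.5   ])]
(477, 100) [array([ 0.9587, -0.3664,  0.05  ]), array([ 0.9388, -0.3503,  0.1   ]), array([ 0.8591, -0.2859,  0.3   ]), array([ 0.7795, -0.2216,  0.5   ])]
(583, 22) [array([ 1.1989, -0.6802,  0.05  ]), array([ 1.1701, -0.6524,  0.1   ]), array([ 1.0548, -0.5415,  0.3   ]), array([ 0.9394, -0.4305,  0.5   ])]
(600, 245) [array([ 0.5404, -0.7045,  0.05  ]), array([ 0.5361, -0.6759,  0.1   ]), array([ 0.5186, -0.5613,  0.3   ]), array([ 0.5011, -0.4467,  0.5   ])]
(356, 190) [array([ 0.4619, -0.1457,  0.1324]), array([ 0.469 , -0.2357,  0.0878]), array([ 0.476 , -0.3257,  0.0433])]
(291, 163) [array([ 0.6309, -0.153 ,  0.1908]), array([ 0.6501, -0.2435,  0.1505]), array([ 0.6692, -0.3341,  0.1101])]
(360, 155) [array([ 0.4597, -0.1928,  0.2086]), array([ 0.4666, -0.2862,  0.1695]), array([ 0.4736, -0.3796,  0.1304])]
(338, 20) [array([ 0.5453, -0.3585,  0.5023]), array([ 0.5583, -0.4637,  0.4842]), array([ 0.5713, -0.5689,  0.466 ])]
(278, 20) [array([ 0.6957, -0.3329,  0.502 ]), array([ 0.7195, -0.4363,  0.4838]), array([ 0.7433, -0.5396,  0.4657])]
```

Request:
move_arm:
  commands:
    - [[-0.02,-0.02,0],[0,0,0]]
    - [[-0.035,-0.015,0],[0,0,0]]
    - [[-0.045,0,0],[0,0,0]]
    - [[-0.045,0,0],[0,0,0]]
    - [[-0.045,0,0],[0,0,0]]
    - [[-0.045,0,0],[0,0,0]]
    - [[-0.045,0,0],[0,0,0]]
    - [[-0.045,0,0],[0,0,0]]
    - [[-0.045,0,0],[0,0,0]]
    - [[-0.045,0,0],[0,0,0]]
    - [[-0.045,0.005,0],[0,0,0]]
    - [[-0.04,0.005,0],[0,0,0]]
    - [[-0.03,0.005,0],[0.01,0,0]]
    - [[-0.015,0.01,0],[0.01,0,0]]
    - [[0,0,0],[0,0,0]]
  grip: 0.5

```text
time_s: 26.1
tool_pos: [0.4453, -0.2611, 0.1202]
tcp_rot: [0.704, 0.71, -0.01, -0.011]
contact_force: [0.3, 0.8, -0.6]
opening: 0.0428
```

```bash
python3 go.py 0.4445 -0.275 0.02;  python3 - <<'E'
from h import *
snap('wrist','w20.png')
E
```

```text
pos [ 0.4453 -0.2611  0.1202] az tool x deg 90.5030925083554 z [-0.0298  0.0005 -0.9996] open 0.04278865868679174 t 26.1
shift [-0.014   0.0021  0.1001]
```

View pics/w20.png

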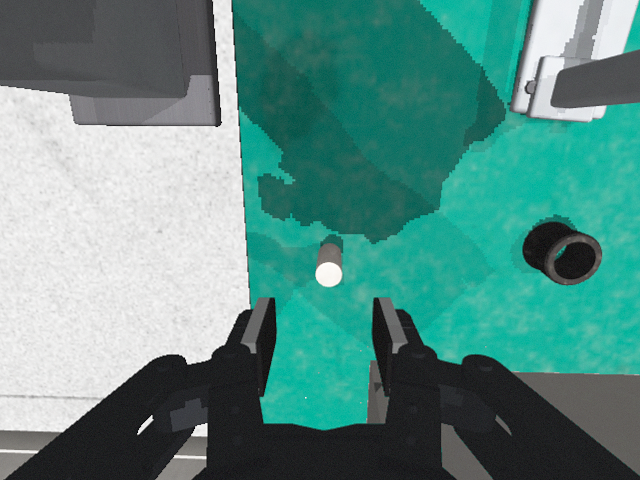

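Run:
```python
from h import *
ci=eyes.camera_info('wrist'); print(atz(ci,329,272,.042))
```

```text
[ 0.44568707 -0.27179961  0.042     ]
```

Request:
move_arm:
  commands:
    - [[-0.014,0.0,0.01],[-0.03,0,0]]
    - [[0,0,0.03],[0,0,0]]
    - [[0,0,0.02],[0,0,0]]
    - [[0,0,0],[0,0,0]]

```text
time_s: 26.55
tool_pos: [0.4426, -0.2699, 0.0573]
tcp_rot: [0.703, 0.711, 0.001, -0.001]
contact_force: [-0.0, 0.2, 0.3]
opening: 0.0426
```

```bash
python3 go.py 0.4455 -0.2745 0.02;  python3 - <<'E'
from h import *
snap('wrist','w21.png')
E
```

```text
pos [ 0.4426 -0.2699  0.0573] az tool x deg 90.6812682271914 z [ 0.0001  0.0033 -1.    ] open 0.042554453373148955 t 26.55
shift [-0.0047  0.0029  0.0373]
```

View pics/w21.png

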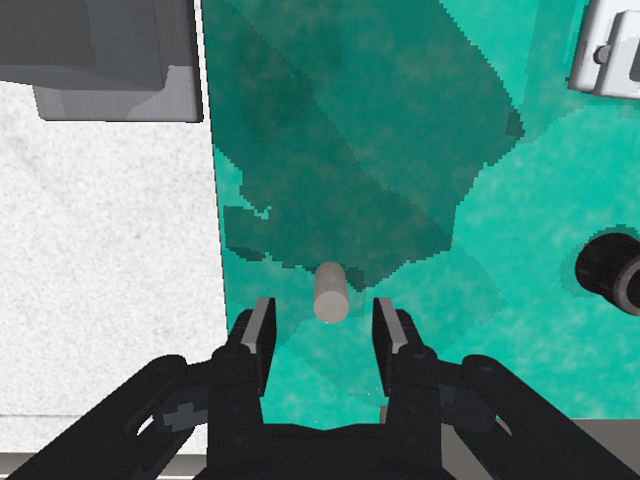

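Request:
move_arm:
  commands:
    - [[-0.003,0.0025,0.018],[0,0,0]]
    - [[0,0,0.018],[0,0,0]]
    - [[0,0,0.005],[0,0,0]]

```text
time_s: 26.9
tool_pos: [0.4467, -0.2722, 0.0202]
tcp_rot: [0.702, 0.712, 0.002, 0.001]
contact_force: [0.4, -0.1, -0.2]
opening: 0.0427
```

Request:
move_arm:
  commands:
    - [[0,0,0],[0,0,0]]
    - [[0,0,0],[0,0,0]]
    - [[0,0,0],[0,0,0]]
    - [[0,0,0],[0,0,0]]
  grip: 1

```text
time_s: 27.3
tool_pos: [0.4475, -0.272, 0.0232]
tcp_rot: [0.702, 0.712, 0.002, 0.003]
contact_force: [0.0, 0.0, -0.0]
opening: 0.0165
```

Request:
move_arm:
  commands:
    - [[0,0,-0.03],[0,0,0]]
    - [[0,0,-0.04],[0,0,0]]
    - [[0.02,-0.005,-0.035],[0,0,0]]
    - [[0.035,-0.005,0],[0,0,0]]
    - [[0.045,-0.005,0],[0,0,0]]
    - [[0.045,-0.01,0],[0,0,0]]
    - [[0.045,0,0],[0,0,0]]
    - [[0.045,0,0],[0,0,0]]
    - [[0.045,0,0],[0,0,0]]
    - [[0.045,0,0],[0,0,0]]
    - [[0.045,0,0],[0,0,0]]
    - [[0.045,0,0],[0,0,0]]
    - [[0.045,0,0],[0,0,0]]
    - [[0.045,0.01,0],[0,0,0]]
    - [[0.04,0.03,0],[0,0,0]]
    - [[0.02,0.03,0],[0,0,0]]
    - [[0.01,0.02,0],[0,0,0]]
    - [[0,0,0],[0,0,0]]

```text
time_s: 29.1
tool_pos: [0.505, 0.3253, 0.1397]
tcp_rot: [0.702, 0.712, 0.007, 0.008]
contact_force: [-0.9, 0.0, -0.8]
opening: 0.0168
```

```bash
python3 go.py 0.505 0.335 0.07;  python3 - <<'E'
from h import *
snap('wrist','w22.png')
E
```

```text
pos [0.505  0.3253 0.1397] az tool x deg 90.74765709827865 z [ 0.0209 -0.0023 -0.9998] open 0.016788878562277645 t 29.1
shift [ 0.0099 -0.0014  0.0697]
```

View pics/w22.png

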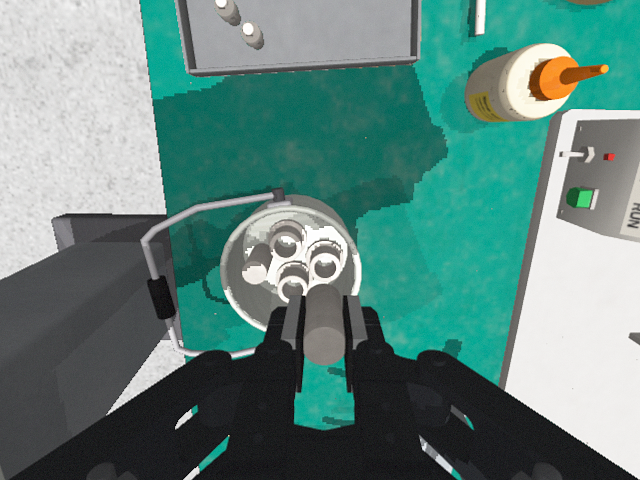

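Run:
```python
from h import *
np.set_printoptions(precision=4,suppress=True)
ci=eyes.camera_info('wrist')
for p,z in [((286,243),.029),((325,266),.029),((293,289),.029),((256,272),.046),((222,268),.055),((361,268),.055),((283,206),.055)]: print(atz(ci,*p,z))
```

```text
[0.4778 0.322  0.029 ]
[0.5072 0.3037 0.029 ]
[0.4825 0.2843 0.029 ]
[0.4574 0.3056 0.046 ]
[0.436  0.3122 0.055 ]
[0.5314 0.3127 0.055 ]
[0.4786 0.3557 0.055 ]
```

Request:
move_arm:
  commands:
    - [[0.008,-0.002,0.01],[0.021,0.002,0]]
    - [[0,0,0.03],[0,0,0]]
    - [[0,0,0.025],[0,0,0]]
    - [[0,0,0],[0,0,0]]

```text
time_s: 29.55
tool_pos: [0.4989, 0.332, 0.0726]
tcp_rot: [0.703, 0.711, -0.002, -0.002]
contact_force: [-0.3, -0.3, -0.6]
opening: 0.0162
```

```bash
python3 go.py 0.504 0.334 0.062;  python3 - <<'E'
from h import *
snap('wrist','w23.png')
E
```

```text
pos [0.4989 0.332  0.0726] az tool x deg 90.66668189549411 z [-0.0051 -0.0002 -1.    ] open 0.016188663834791804 t 29.55
shift [0.0019 0.0052 0.0106]
```

View pics/w23.png

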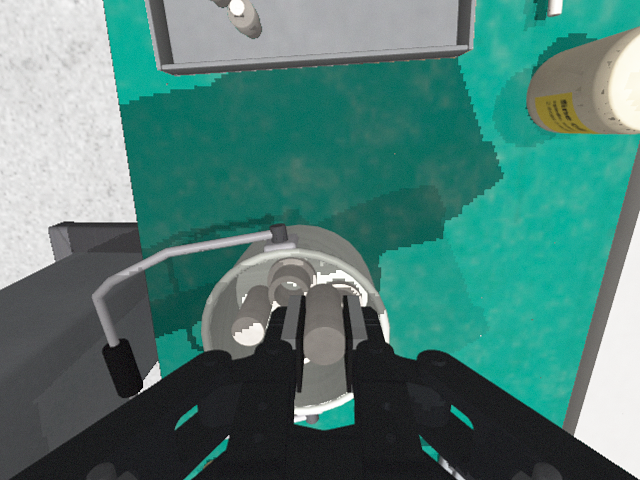

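Request:
move_arm:
  commands:
    - [[0.002,0.005,0.005],[0,0,0]]
    - [[0,0,0.005],[0,0,0]]
    - [[0,0,0],[0,0,0]]

```text
time_s: 29.9
tool_pos: [0.5055, 0.3349, 0.0664]
tcp_rot: [0.703, 0.711, 0.0, -0.001]
contact_force: [-0.0, -0.3, -0.0]
opening: 0.0164
```

Request:
move_arm:
  commands:
    - [[0,0,0.001],[0,0,0]]
    - [[0,0,0],[0,0,0]]
    - [[0,0,0],[0,0,0]]
    - [[0,0,-0.03],[0,0,0]]
    - [[0,0,-0.04],[0,0,0]]
    - [[0,0,-0.02],[0,0,0]]
  grip: 0.65

```text
time_s: 30.5
tool_pos: [0.5045, 0.3341, 0.1572]
tcp_rot: [0.703, 0.711, -0.001, -0.002]
contact_force: [0.2, -0.1, 0.0]
opening: 0.0299
```

Request:
move_arm:
  commands:
    - [[-0.01,-0.03,0],[0,0,0]]
    - [[-0.01,-0.03,0],[0,0,0]]
    - [[-0.01,-0.03,0],[0,0,0]]
    - [[-0.01,-0.01,0],[0,0,0]]
    - [[0,0,0],[0,0,0]]
  grip: 0.5

```text
time_s: 31.0
tool_pos: [0.4036, 0.2926, 0.1616]
tcp_rot: [0.703, 0.711, 0.003, -0.0]
contact_force: [0.0, 0.3, -0.1]
opening: 0.0426
```

```bash
python3 go.py 0.4 0.292 0.12;  python3 - <<'E'
from h import *
snap('wrist','w24.png');snap('top','t24.png');snap('side','s24.png')
E
```

```text
pos [0.4036 0.2926 0.1616] az tool x deg 90.62882222546058 z [ 0.0034  0.0046 -1.    ] open 0.042636395606442085 t 31.0
shift [-0.0008 -0.0037  0.0416]
```

View pics/w24.png

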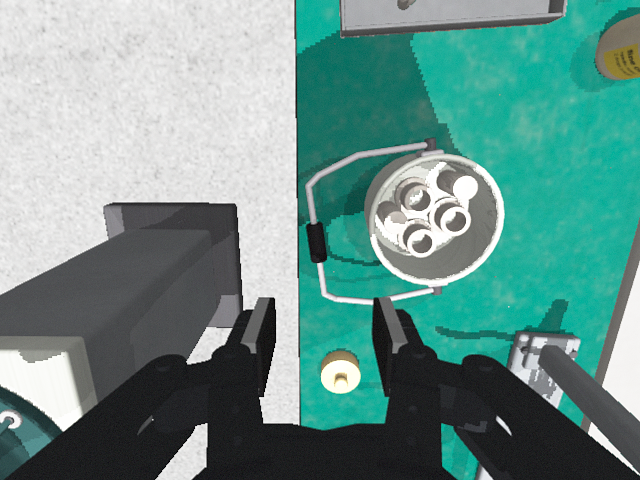

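View pics/s24.png

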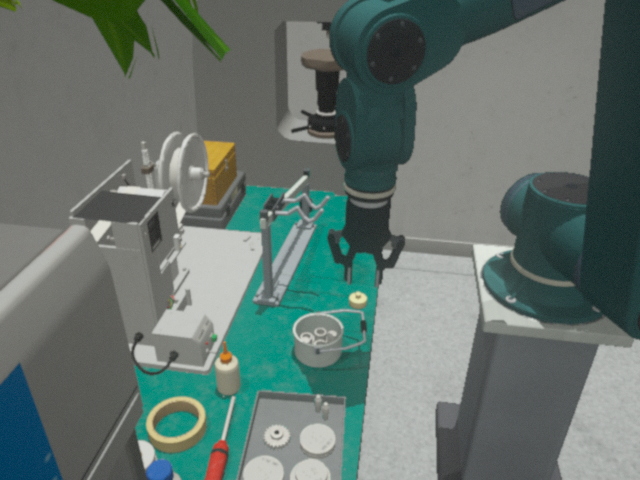

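Run:
```python
from h import *
np.set_printoptions(precision=4,suppress=True)
ci=eyes.camera_info('wrist');t=eyes.camera_info('top');s=eyes.camera_info('side')
a=cv2.imread('pics/s24.png')[270:370,290:380]; cv2.imwrite('pics/s24c.png',cv2.resize(a,None,fx=6,fy=6,interpolation=cv2.INTER_CUBIC))
a=cv2.imread('pics/w24.png')[130:320,290:520]; cv2.imwrite('pics/w24c.png',cv2.resize(a,None,fx=3,fy=3,interpolation=cv2.INTER_CUBIC))
print(atz(ci,317,242,.063))
for p,z in [((432,145),.049),((436,289),.049),((371,220),.055),((504,215),.055)]: print(atz(ci,*p,z))
```

```text
[0.401  0.2968 0.063 ]
[0.4802 0.3637 0.049 ]
[0.4947 0.2546 0.049 ]
[0.4398 0.3113 0.055 ]
[0.5353 0.3159 0.055 ]
```

View pics/s24c.png

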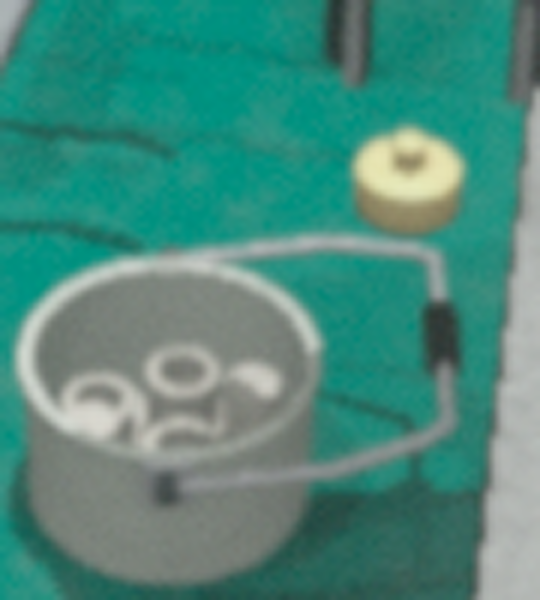

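View pics/w24c.png

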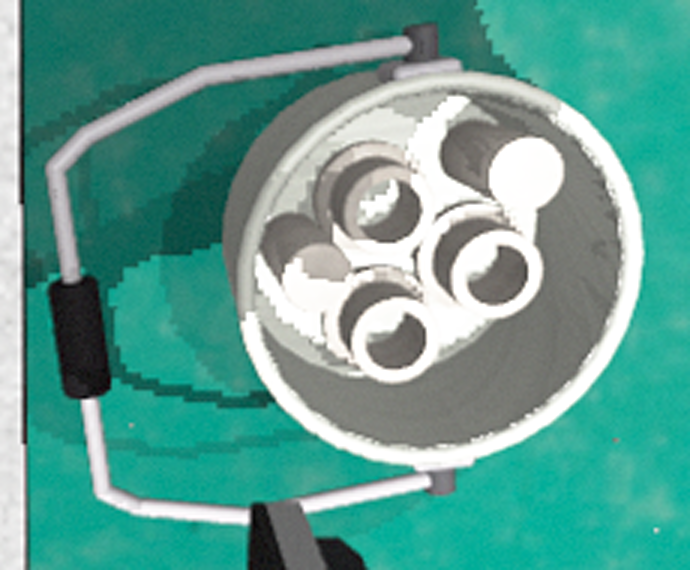

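Run:
```python
from h import *
np.set_printoptions(precision=4,suppress=True)
ci=eyes.camera_info('wrist');t=eyes.camera_info('top');s=eyes.camera_info('side')
print(tri((ci,316,242.7),(s,363.5,325.8)))
print('pivL',tri((ci,431.3,143.3),(s,290+165/6,270+487/6)))
c=lambda x,y:(290+x/3,130+y/3)
for p,z in [((65,185),.062),((97,480),.062),((424,40),.049),((441,478),.049)]: print(atz(ci,*c(*p),z))
```

```text
(array([0.4003, 0.2968, 0.0648]), [4.572410613206403e-05, 4.572410613195485e-05])
pivL (array([0.4787, 0.365 , 0.0503]), [0.0005185572081775834, 0.0005185572081777303])
[0.3971 0.3325 0.062 ]
[0.4051 0.259  0.062 ]
[0.4797 0.3648 0.049 ]
[0.4955 0.2543 0.049 ]
```

Request:
move_arm:
  commands:
    - [[0,0,0],[0,0,-0.129]]
    - [[0,0,0.03],[0,0,0]]
    - [[0,0,0.03],[0,0,0]]
    - [[0,0,0],[0,0,0]]

```text
time_s: 31.55
tool_pos: [0.4102, 0.2963, 0.0999]
tcp_rot: [0.654, 0.756, 0.005, 0.0]
contact_force: [-1.2, -0.6, -0.1]
opening: 0.0431
```

```bash
python3 go.py 0.4003 0.2968 0.0455;  python3 - <<'E'
from h import *
snap('wrist','w25.png')
E
```

```text
pos [0.4102 0.2963 0.0999] az tool x deg 98.28661408291475 z [ 0.0067  0.0065 -1.    ] open 0.04310331262703676 t 31.55
shift [ 0.0017 -0.0101  0.0543]
```

View pics/w25.png

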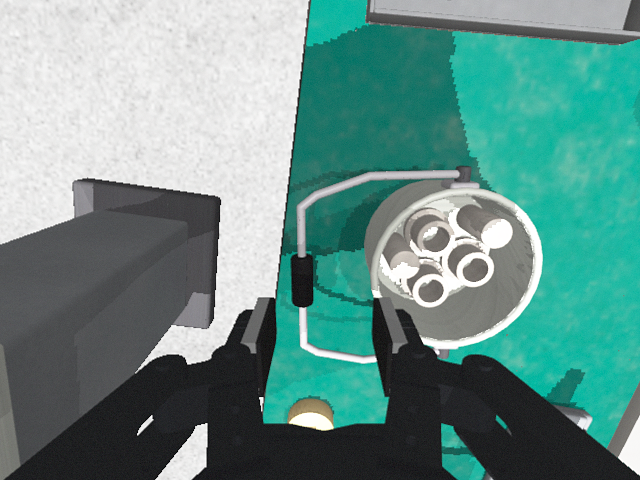

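Request:
move_arm:
  commands:
    - [[0.002,-0.01,0.015],[0.006,-0.006,0]]
    - [[0,0,0.02],[0,0,0]]
    - [[0,0,0.01],[0,0,0]]
    - [[0,0,0],[0,0,0]]

```text
time_s: 32.0
tool_pos: [0.4051, 0.2996, 0.06]
tcp_rot: [0.655, 0.756, 0.004, 0.002]
contact_force: [0.4, -1.0, 0.7]
opening: 0.0426
```

```bash
python3 go.py 0.4003 0.2968 0.0455;  python3 - <<'E'
from h import *
ci,_=snap('wrist','w26.png'); print(atz(ci,320,250,.0645))
E
```

```text
pos [0.4051 0.2996 0.06  ] az tool x deg 98.22994597269164 z [ 0.0083  0.003  -1.    ] open 0.0425738994427265 t 32.0
shift [-0.0021 -0.0052  0.0145]
[0.39894125 0.33088751 0.0645    ]
```

View pics/w26.png

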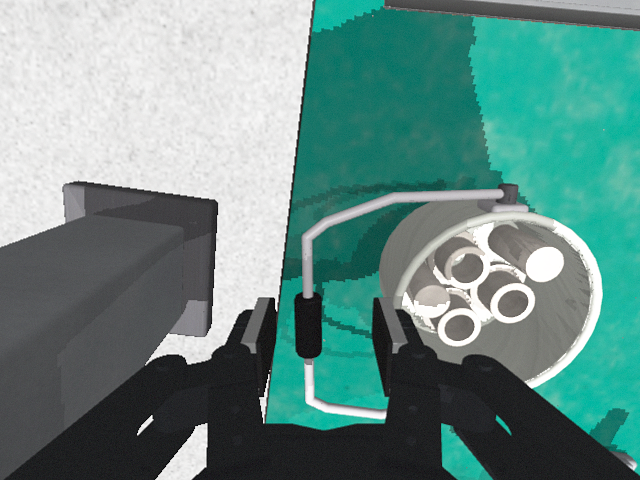

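Request:
move_arm:
  commands:
    - [[-0.002,-0.005,0.008],[0.008,-0.003,0]]
    - [[0,0,0.006],[0,0,0]]
    - [[0,0,0],[0,0,0]]

```text
time_s: 32.35
tool_pos: [0.4019, 0.2974, 0.0477]
tcp_rot: [0.655, 0.756, 0.001, 0.001]
contact_force: [-0.2, 0.5, 0.1]
opening: 0.0425
```

```bash
python3 go.py 0.4003 0.2968 0.0455;  python3 - <<'E'
from h import *
ci,_=snap('wrist','w27.png')
E
```

```text
pos [0.4019 0.2974 0.0477] az tool x deg 98.21020939192418 z [ 0.0036  0.0003 -1.    ] open 0.04246790465270941 t 32.35
shift [-0.0004 -0.0017  0.0022]
```

View pics/w27.png

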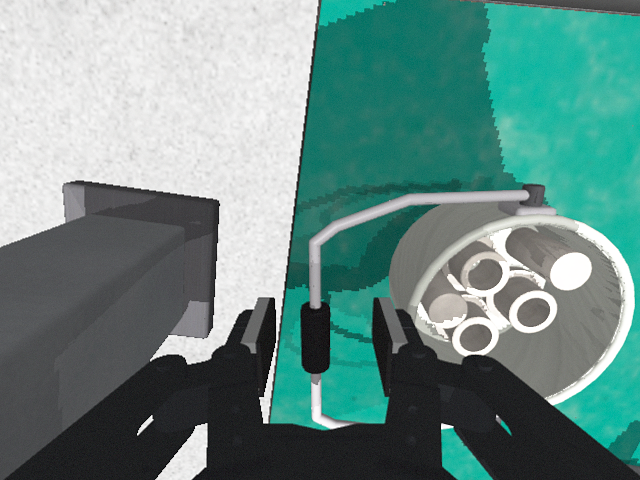

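Run:
```python
from h import *
ci=eyes.camera_info('wrist'); p=np.array(telemetry.sense()['tool_pos'])
print(proj(ci,p+[0,0,.019]),proj(ci,p),atz(ci,316,338,.0645),p)
```

```text
[323.8921559  336.85045659] [323.71253421 313.4929026 ] [0.39903546 0.29490824 0.0645    ] [0.40192602 0.29746519 0.0479806 ]
```

Request:
move_arm:
  commands:
    - [[-0.001,-0.003,0.002],[0,0,0]]
    - [[0,0,0],[0,0,0]]

```text
time_s: 32.6
tool_pos: [0.399, 0.296, 0.0461]
tcp_rot: [0.655, 0.756, 0.002, 0.001]
contact_force: [0.5, 0.8, -0.0]
opening: 0.0426
```

Request:
move_arm:
  commands:
    - [[0,0,0],[0,0,0]]
    - [[0,0,0],[0,0,0]]
    - [[0,0,0],[0,0,0]]
    - [[0,0,0],[0,0,0]]
  grip: 1
  force: 40

```text
time_s: 33.0
tool_pos: [0.3989, 0.296, 0.0464]
tcp_rot: [0.655, 0.756, 0.002, 0.001]
contact_force: [0.6, -0.3, -1.7]
opening: 0.0103
```

```bash
python3 go.py 0.4003 0.2968 0.0455;  python3 - <<'E'
from h import *
ci,_=snap('wrist','w28.png')
E
```

```text
pos [0.3989 0.296  0.0464] az tool x deg 98.21624689950036 z [ 0.004   0.0006 -1.    ] open 0.010306440063851839 t 33.0
shift [0.0006 0.0015 0.0009]
```

View pics/w28.png

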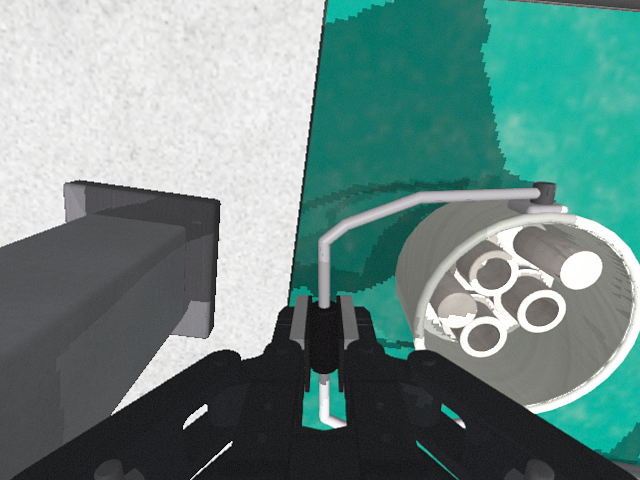

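```bash
cat > arc.py <<'E'
import sys
from h import *
np.set_printoptions(precision=4,suppress=True)
s=telemetry.sense(); M=R.from_quat(s['tcp_rot']).as_matrix(); p=np.array(s['tool_pos'])
H=np.array([.4845,.3083,.049]); a=np.radians(8.2); ex=np.array([np.cos(a),np.sin(a),0])
g=p-M[:,2]*.019; d=g-H; th=np.arctan2(-d@ex,d[2]); print('th',th,'rad',np.hypot(d@ex,d[2]),'F',np.round(s['contact_force'],1),'z',M[:,2],'open',s['opening'])
tgt=[float(x) for x in sys.argv[1:]]
q=p
for t in tgt:
    n=H-ex*.088*np.sin(t)+np.array([0,0,.088*np.cos(t)]); tp=n-np.array([0,0,.019]); print(t,M.T@(tp-q)); q=tp
E
python3 arc.py 1.25 1.1 .95 .8
```

```text
th 1.3836235112349506 rad 0.08807967704991501 F [-0.6  1.   0.2] z [ 0.0041  0.0007 -1.    ] open 0.010129231571374934
1.25 [-0.      0.003  -0.0113]
1.1 [-0.      0.0051 -0.0121]
0.95 [-0.      0.0069 -0.0112]
0.8 [-0.      0.0085 -0.0101]
```

Request:
move_arm:
  commands:
    - [[0,0.003,-0.011],[0,0,0]]
    - [[0,0.005,-0.012],[0,0,0]]
    - [[0,0.007,-0.011],[0,0,0]]
    - [[0,0,0],[0,0,0]]

```text
time_s: 33.45
tool_pos: [0.413, 0.2981, 0.0813]
tcp_rot: [0.654, 0.756, 0.001, 0.001]
contact_force: [1.0, -0.2, -2.1]
opening: 0.0103
```

```bash
python3 arc.py .8 .65 .5 .4
```

```text
th 0.9537308934335985 rad 0.08860149157616327 F [ 1.  -0.2 -2.1] z [ 0.0019  0.0004 -1.    ] open 0.010264324931385474
0.8 [-0.0001  0.0091 -0.01  ]
0.65 [-0.      0.0099 -0.0087]
0.5 [-0.      0.0111 -0.0072]
0.4 [-0.      0.0079 -0.0038]
```

Request:
move_arm:
  commands:
    - [[0,0.009,-0.01],[0,0,0]]
    - [[0,0.01,-0.0085],[0,0,0]]
    - [[0,0.011,-0.007],[0,0,0]]
    - [[0,0,0],[0,0,0]]

```text
time_s: 33.85
tool_pos: [0.441, 0.3022, 0.1073]
tcp_rot: [0.654, 0.756, -0.001, -0.001]
contact_force: [-1.2, -0.4, 1.5]
opening: 0.0103
```

```bash
python3 arc.py .4 .28 .15 .03
python3 - <<'E'
from h import *
ci,_=snap('side','s29.png'); cv2.imwrite('pics/s29c.png',cv2.resize(cv2.imread('pics/s29.png')[220:400,240:440],None,fx=3,fy=3))
E
```

```text
th 0.5161053720670931 rad 0.08891049303638694 F [-1.2 -0.4  1.5] z [-0.0019  0.0001 -1.    ] open 0.010345938468593023
0.4 [-0.0001  0.0096 -0.0037]
0.28 [-0.      0.0099 -0.0035]
0.15 [-0.      0.0112 -0.0025]
0.03 [-0.      0.0105 -0.001 ]
```

View pics/s29c.png

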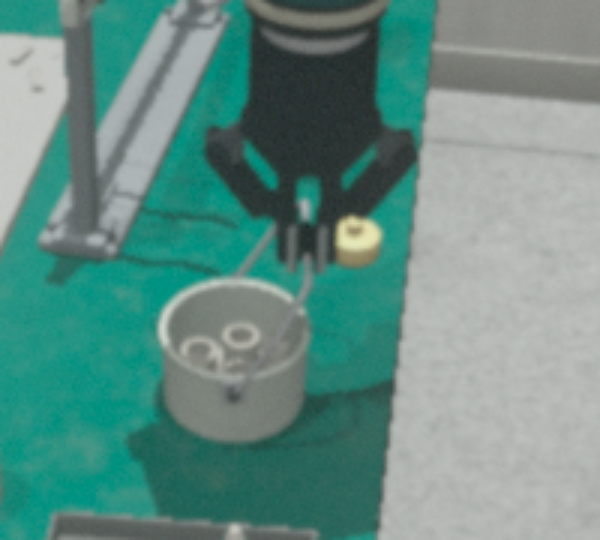

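Rising well, pot upright. Continue.

Request:
move_arm:
  commands:
    - [[0,0.0095,-0.0035],[0,0,0]]
    - [[0,0.01,-0.003],[0,0,0]]
    - [[0,0.011,-0.0015],[0,0,0]]
    - [[0,0.009,0],[0,0,0]]
    - [[0,0,0],[0,0,0]]
    - [[0,0,0],[0,0,0]]
    - [[0,0,0],[0,0,0]]

```text
time_s: 34.6
tool_pos: [0.4801, 0.308, 0.1188]
tcp_rot: [0.654, 0.757, 0.001, 0.0]
contact_force: [0.5, 0.4, 5.8]
opening: 0.0106
```

```bash
python3 arc.py 0
python3 - <<'E'
from h import *
ci,_=snap('side','s30.png'); cv2.imwrite('pics/s30c.png',cv2.resize(cv2.imread('pics/s30.png')[220:400,240:440],None,fx=3,fy=3))
ci,_=snap('wrist','w30.png')
E
```

```text
th 0.049443491657278224 rad 0.08893338426171081 F [0.5 0.4 5.8] z [ 0.0015  0.0012 -1.    ] open 0.010567460099588
0.0 [-0.0003  0.0044  0.0008]
```

View pics/s30c.png

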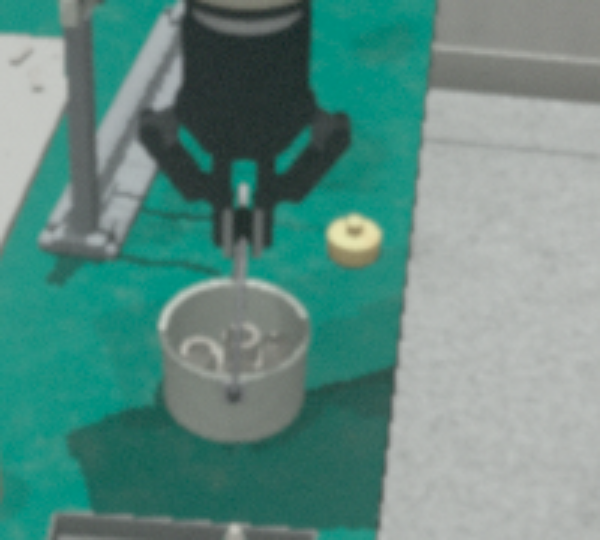

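View pics/w30.png

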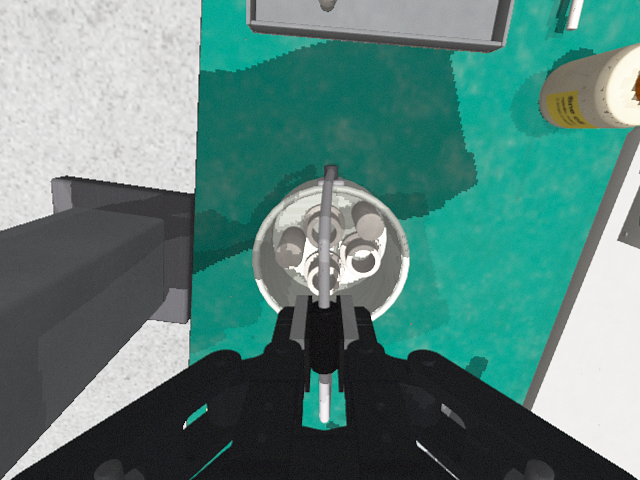

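Request:
move_arm:
  commands:
    - [[0,0,0],[0,0,0]]
    - [[0,0.003,0],[0,0,0]]
    - [[0,0,-0.005],[0,0,0]]
    - [[0,0,-0.01],[0,0,0]]
    - [[0,0,-0.015],[0,0,0]]
    - [[0,0,-0.02],[0,0,0]]
    - [[0,0,-0.02],[0,0,0]]
    - [[0,0,-0.02],[0,0,0]]
    - [[0,0,-0.015],[0,0,0]]
    - [[0,0,0],[0,0,0]]
  force: 80

```text
time_s: 35.7
tool_pos: [0.4773, 0.307, 0.2262]
tcp_rot: [0.653, 0.757, -0.005, -0.003]
contact_force: [-0.4, 0.2, -8.3]
opening: 0.0095
```

```bash
python3 go.py 0.41 0.2 0.225
python3 - <<'E'
from h import *
ci,_=snap('side','s31.png')
print(telemetry.sense()['contact_force'])
E
```

```text
pos [0.4773 0.307  0.2262] az tool x deg 98.40611740820086 z [-0.0106 -0.0035 -0.9999] open 0.009484286547644294 t 35.7
shift [-0.096  -0.0822  0.0022]
[-0.18627984 -0.5285252  -7.38838488]
```

View pics/s31.png

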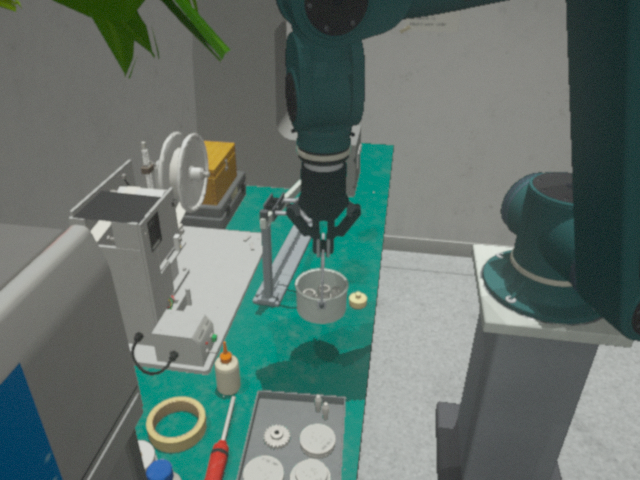

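Request:
move_arm:
  commands:
    - [[0,-0.008,0],[0.01,0,0.03]]
    - [[-0.003,-0.015,0],[0,0,0.045]]
    - [[-0.003,-0.02,0],[0,0,0.05]]
    - [[-0.005,-0.02,0],[0,0,0.045]]
    - [[-0.01,-0.012,0],[0,0,0.03]]
    - [[-0.02,0,0],[0,0,0]]
    - [[-0.03,0.002,0],[0,0,0]]
    - [[-0.03,0.002,0],[0,0,0]]
    - [[-0.03,0.002,0],[0,0,0]]
    - [[-0.03,0.002,0],[0,0,0]]
    - [[-0.03,0.002,0],[0,0,0]]
    - [[-0.02,0.001,0],[0,0,0]]
    - [[-0.01,0,0],[0,0,0]]
    - [[0,0,0],[0,0,0]]
    - [[0,0,0],[0,0,0]]

```text
time_s: 37.25
tool_pos: [0.3878, 0.0724, 0.2138]
tcp_rot: [0.728, 0.686, -0.02, -0.012]
contact_force: [-0.4, -1.2, -7.7]
opening: 0.0095
```

```bash
python3 go.py 0.41 0.04 0.225
python3 - <<'E'
from h import *
ci,_=snap('wrist','w32.png'); np.save('ci32.npy',ci,allow_pickle=True)
E
```

```text
pos [0.3878 0.0724 0.2138] az tool x deg 86.59949735212908 z [-0.046  -0.0104 -0.9989] open 0.009451527301386892 t 37.25
shift [-0.0312  0.0236 -0.0119]
```

View pics/w32.png

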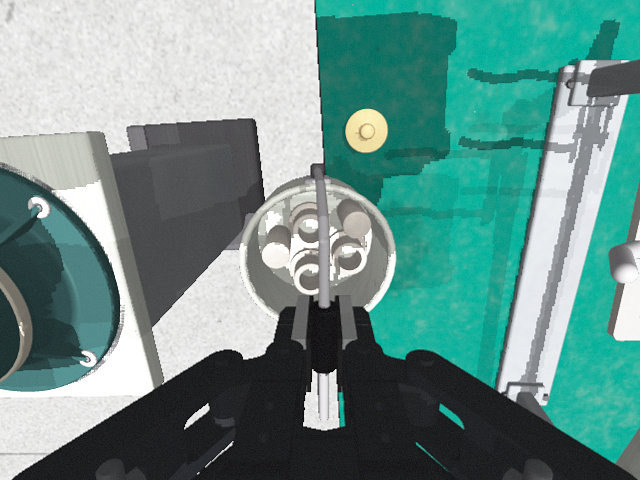

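Request:
move_arm:
  commands:
    - [[-0.005,0.005,-0.01],[-0.046,0.01,0]]
    - [[-0.015,0.01,-0.02],[0,0,0]]
    - [[-0.015,0.01,-0.03],[0,0,0]]
    - [[-0.01,0.005,-0.03],[0,0,0]]
    - [[0,0,-0.03],[0,0,0]]
    - [[0,0,-0.015],[0,0,0]]
    - [[0,0,0],[0,0,0]]
    - [[0,0,0],[0,0,0]]

```text
time_s: 38.1
tool_pos: [0.417, 0.0312, 0.3517]
tcp_rot: [0.724, 0.69, -0.0, 0.001]
contact_force: [0.4, 0.1, -8.1]
opening: 0.0095
```

```bash
python3 go.py 0.41 0.04 0.225
python3 - <<'E'
from h import *
ci,_=snap('wrist','w33.png'); np.save('ci33.npy',ci,allow_pickle=True)
E
```

```text
pos [0.417  0.0312 0.3517] az tool x deg 87.20378117748172 z [ 0.0009 -0.0013 -1.    ] open 0.009484703873903473 t 38.1
shift [ 0.0086 -0.0076  0.1267]
```

View pics/w33.png

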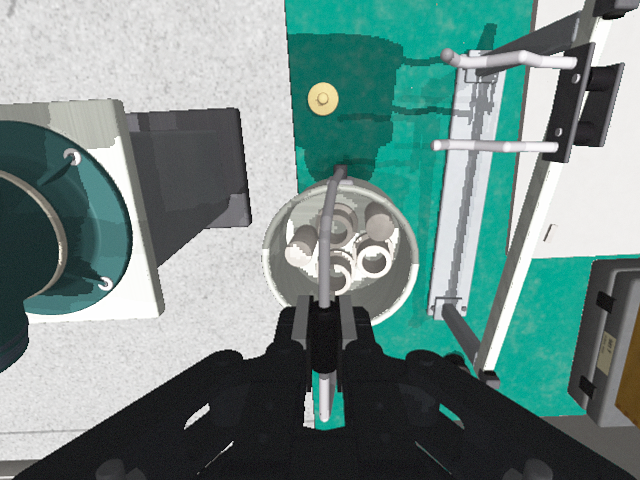

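Run:
```python
import cv2
a=cv2.imread('pics/w33.png')[30:190,420:640]; cv2.imwrite('pics/w33c.png',cv2.resize(a,None,fx=3.6,fy=3.6,interpolation=cv2.INTER_CUBIC))
a=cv2.imread('pics/side0.png')[165:240,255:335]; cv2.imwrite('pics/s0h.png',cv2.resize(a,None,fx=8,fy=8,interpolation=cv2.INTER_CUBIC))
a=cv2.imread('pics/top0.png')[195:265,275:345]; cv2.imwrite('pics/t0h.png',cv2.resize(a,None,fx=8,fy=8,interpolation=cv2.INTER_CUBIC))
```

```text
(no output)
```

View pics/w33c.png

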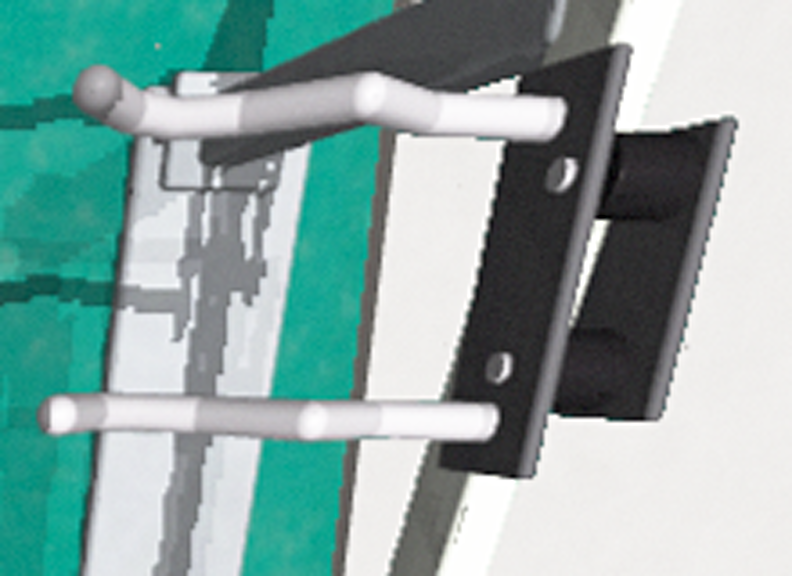

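View pics/s0h.png

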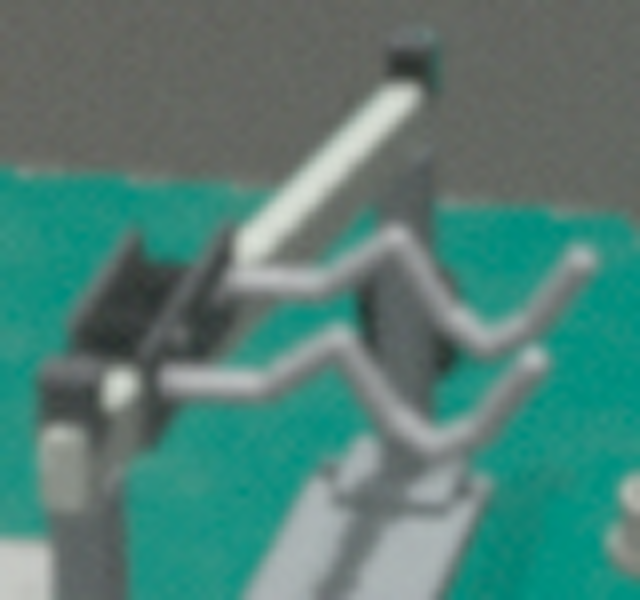

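View pics/t0h.png

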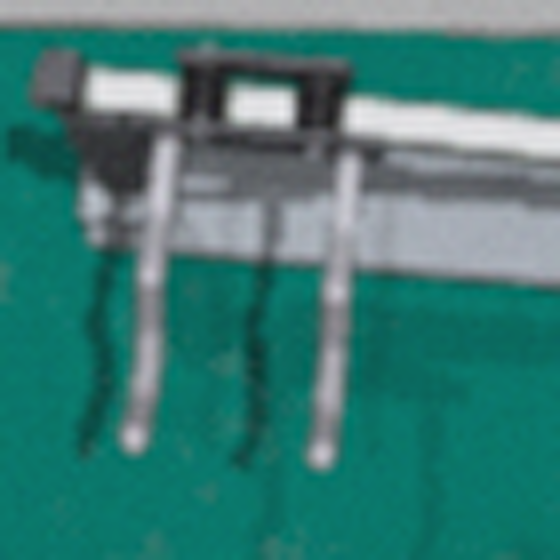

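Run:
```python
from h import *
np.set_printoptions(precision=4,suppress=True)
w=np.load('ci33.npy',allow_pickle=True).item();t=eyes.camera_info('top');s=eyes.camera_info('side')
W=lambda x,y:(w,420+x/3.6,30+y/3.6); S=lambda x,y:(s,255+x/8,165+y/8); T=lambda x,y:(t,275+x/8,195+y/8)
P={'tipL':(W(100,88),S(535,360),T(134,438)),'tipR':(W(60,415),S(580,260),T(320,454)),'pkL':(W(370,95),S(338,338),T(150,276)),'pkR':(W(315,418),S(397,240),T(337,294)),'botL':(W(240,112),S(432,440)),'botR':(W(195,412),S(486,340))}
r={}
for k,o in P.items():
    for sub in (o,o[:2]):
        x,e=tri(*sub); print(k,len(sub),x,np.round(e,4))
    r[k]=tri(*o)[0]
m=sum(r[k] for k in ['tipL','tipR','pkL','pkR'])/4
print('mid tips+peaks',m); print('y dirs',r['tipL']-r['tipR'],r['pkL']-r['pkR'],'x dirs',r['pkL']-r['tipL'],r['pkR']-r['tipR'])
```

```text
tipL 3 [0.504  0.1523 0.2302] [0.002  0.0011 0.0029]
tipL 2 [0.5052 0.1534 0.2303] [0.0005 0.0005]
tipR 3 [0.5003 0.0945 0.229 ] [0.0014 0.0016 0.003 ]
tipR 2 [0.5017 0.0951 0.229 ] [0.0001 0.0001]
pkL 3 [0.5544 0.1487 0.2299] [0.0018 0.0016 0.0031]
pkL 2 [0.5558 0.1499 0.23  ] [0.0002 0.0002]
pkR 3 [0.5501 0.0909 0.2293] [0.0025 0.0013 0.0035]
pkR 2 [0.5517 0.0921 0.2295] [0.0007 0.0007]
botL 2 [0.5363 0.1516 0.2059] [0.0055 0.0055]
botL 2 [0.5363 0.1516 0.2059] [0.0055 0.0055]
botR 2 [0.5322 0.0933 0.2045] [0.0058 0.0058]
botR 2 [0.5322 0.0933 0.2045] [0.0058 0.0058]
mid tips+peaks [0.5272 0.1216 0.2296]
y dirs [0.0037 0.0578 0.0012] [0.0043 0.0578 0.0006] x dirs [ 0.0505 -0.0036 -0.0003] [ 0.0498 -0.0036  0.0003]
```

Request:
move_arm:
  commands:
    - [[0.01,-0.003,0.01],[0,0,0.01]]
    - [[0.02,-0.005,0.02],[0,0,0.01]]
    - [[0.025,-0.005,0.025],[0,0,0]]
    - [[0.02,-0.004,0.025],[0,0,0]]
    - [[0.012,-0.003,0.02],[0,0,0]]
    - [[0.003,0,0.012],[0,0,0]]
    - [[0,0,0.004],[0,0,0]]
    - [[0,0,0],[0,0,0]]

```text
time_s: 38.95
tool_pos: [0.3969, 0.1272, 0.2232]
tcp_rot: [0.73, 0.683, -0.004, -0.003]
contact_force: [-0.3, 0.2, -7.3]
opening: 0.0093
```

```bash
python3 go.py 0.40 0.131 0.234
python3 - <<'E'
from h import *
ci,_=snap('wrist','w34.png'); np.save('ci34.npy',ci,allow_pickle=True)
E
```

```text
pos [0.3969 0.1272 0.2232] az tool x deg 86.18607687013817 z [-0.01   -0.0022 -0.9999] open 0.009339571611361171 t 38.95
shift [ 0.004   0.0027 -0.0108]
```

View pics/w34.png

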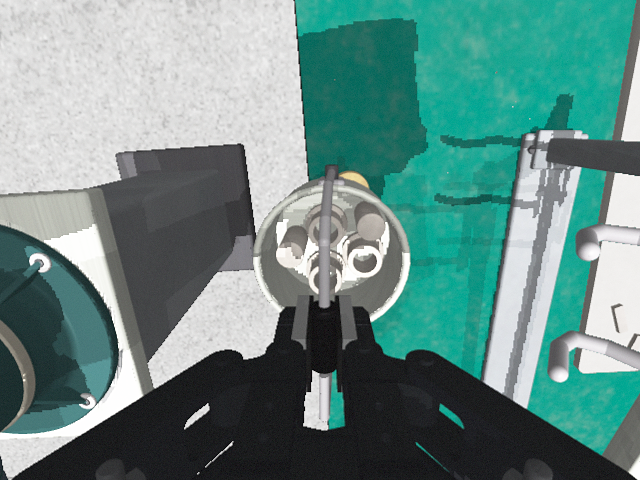

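Run:
```python
from h import *
w=np.load('ci34.npy',allow_pickle=True).item()
print(proj(w,(.5045,.1528,.2302)),proj(w,(.501,.0948,.229)))
a=cv2.imread('pics/w34.png')[220:400,540:640]; cv2.imwrite('pics/w34c.png',cv2.resize(a,None,fx=3.3,fy=3.3,interpolation=cv2.INTER_CUBIC))
```

```text
[586.35521088 251.09156412] [556.23487081 370.44627462]
```

View pics/w34c.png

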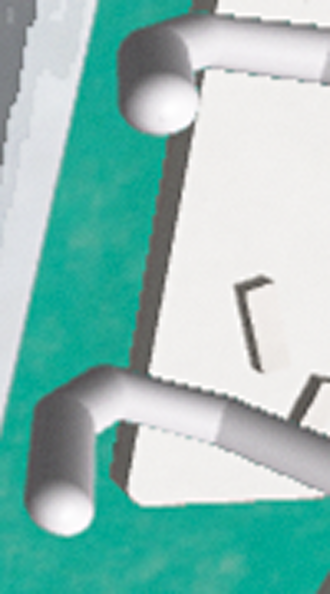

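Request:
move_arm:
  commands:
    - [[0.004,0,-0.008],[-0.01,0.002,0.003]]
    - [[0,0.003,-0.006],[0,0,0]]
    - [[0,0.01,0],[0,0,0]]
    - [[0,0.015,0],[0,0,0]]
    - [[0,0.012,0],[0,0,0]]
    - [[0,0.005,0],[0,0,0]]
    - [[0,0,0],[0,0,0]]

```text
time_s: 39.7
tool_pos: [0.4481, 0.127, 0.2418]
tcp_rot: [0.732, 0.681, 0.002, 0.003]
contact_force: [1.7, -0.1, -7.2]
opening: 0.0095
```

```bash
python3 go.py 0.5275 0.122 0.234
```

```text
pos [0.4481 0.127  0.2418] az tool x deg 85.86090351292593 z [ 0.007  -0.0004 -1.    ] open 0.009505627447674423 t 39.7
shift [0.0008 0.0795 0.0084]
```

Request:
move_arm:
  commands:
    - [[0,0.008,0.003],[0.007,0,0]]
    - [[0,0.015,0.002],[0,0,0]]
    - [[0,0.015,0],[0,0,0]]
    - [[0,0.012,0],[0,0,0]]
    - [[0,0.006,0],[0,0,0]]
    - [[0,0,0],[0,0,0]]

```text
time_s: 40.3
tool_pos: [0.5079, 0.1225, 0.2351]
tcp_rot: [0.732, 0.681, -0.001, -0.001]
contact_force: [1.6, -0.3, -6.9]
opening: 0.0094
```

```bash
python3 go.py 0.5283 0.1215 0.234
python3 - <<'E'
from h import *
ci,_=snap('wrist','w35.png'); snap('side','s35.png')
cv2.imwrite('pics/s35c.png',cv2.resize(cv2.imread('pics/s35.png')[150:350,220:400],None,fx=3,fy=3,interpolation=cv2.INTER_CUBIC))
E
```

```text
pos [0.5079 0.1225 0.2351] az tool x deg 85.86049641955454 z [-0.0033  0.0001 -1.    ] open 0.009382255885712452 t 40.3
shift [0.0005 0.0204 0.001 ]
```

View pics/w35.png

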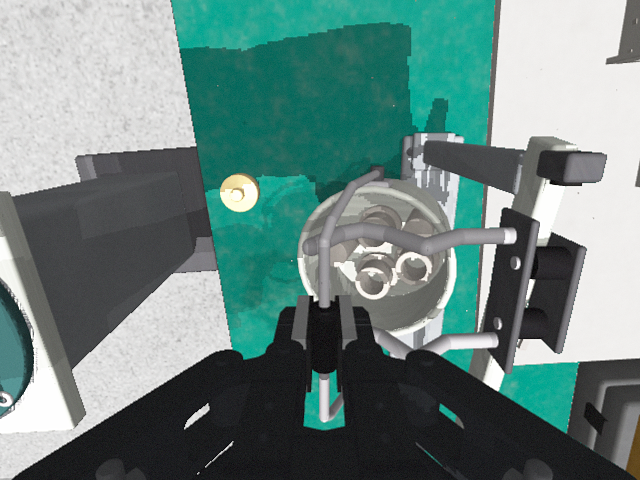

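View pics/s35c.png

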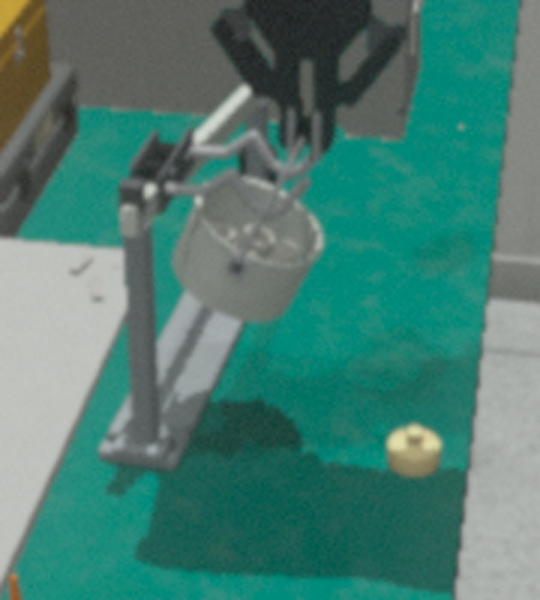

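Request:
move_arm:
  commands:
    - [[0,0,0],[0,0,0]]
    - [[0,0,0],[0,0,0]]
    - [[0,0,0],[0,0,0]]
    - [[0,0,0],[0,0,0]]

```text
time_s: 40.8
tool_pos: [0.5052, 0.1228, 0.2358]
tcp_rot: [0.732, 0.681, -0.001, -0.002]
contact_force: [-1.2, 0.7, -6.9]
opening: 0.0094
```

```bash
python3 go.py 0.5283 0.1215 0.234
python3 - <<'E'
from h import *
snap('side','s36.png')
cv2.imwrite('pics/s36c.png',cv2.resize(cv2.imread('pics/s36.png')[150:350,220:400],None,fx=3,fy=3,interpolation=cv2.INTER_CUBIC))
E
```

```text
pos [0.5052 0.1228 0.2358] az tool x deg 85.90288049645876 z [-0.0041  0.0003 -1.    ] open 0.009385739174352025 t 40.8
shift [0.0003 0.0232 0.0017]
```

View pics/s36c.png

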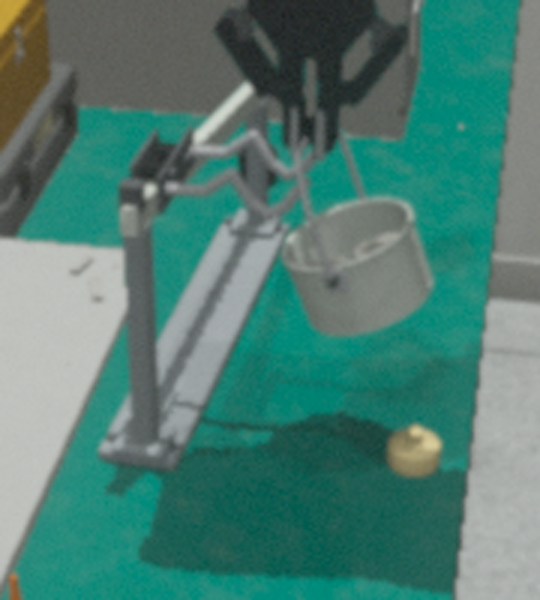

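Request:
move_arm:
  commands:
    - [[0,0,0],[0,0,0]]
    - [[0,0,0],[0,0,0]]
    - [[0,0,0],[0,0,0]]
    - [[0,0,0],[0,0,0]]
    - [[0,0,0],[0,0,0]]
    - [[0,0,0],[0,0,0]]
    - [[0,0,0],[0,0,0]]
    - [[0,0,0],[0,0,0]]
    - [[0,0,0],[0,0,0]]
    - [[0,0,0],[0,0,0]]
    - [[0,0,0],[0,0,0]]
    - [[0,0,0],[0,0,0]]

```text
time_s: 42.05
tool_pos: [0.5061, 0.1228, 0.2361]
tcp_rot: [0.732, 0.681, -0.001, -0.001]
contact_force: [-0.9, 0.2, -7.8]
opening: 0.0095
```

```bash
python3 go.py 0.5283 0.1215 0.234
python3 - <<'E'
from h import *
L=[]
for i in range(8):
    im=eyes.get_image('side'); s=telemetry.sense(); c=cv2.resize(im[180:290,270:380,::-1],None,fx=1.8,fy=1.8); cv2.putText(c,'%.2f %.1f'%(s['time_s'],s['contact_force'][0]),(5,20),0,.5,(255,255,255)); L.append(c)
cv2.imwrite('pics/m37.png',np.vstack([np.hstack(L[:4]),np.hstack(L[4:])]))
E
```

```text
pos [0.5061 0.1228 0.2361] az tool x deg 85.89903956316739 z [-0.002   0.0002 -1.    ] open 0.009482190130594493 t 42.05
shift [0.0003 0.0222 0.0021]
```

View pics/m37.png

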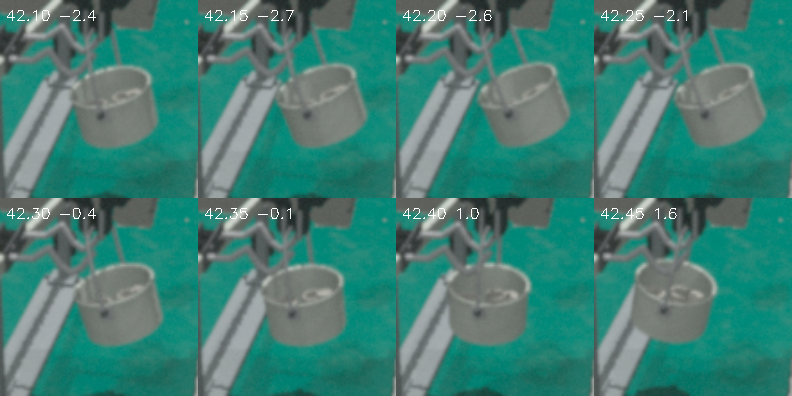

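Run:
```python
from h import *
F=[]
for i in range(30):
    eyes.get_image('side'); s=telemetry.sense(); F.append((round(s['time_s'],2),round(float(s['contact_force'][0]),1)))
print(F)
```

```text
[(42.5, 1.4), (42.55, 1.8), (42.6, 2.2), (42.65, 1.6), (42.7, 0.0), (42.75, -1.5), (42.8, -2.4), (42.85, -2.1), (42.9, -2.0), (42.95, -1.6), (43.0, -2.4), (43.05, -0.2), (43.1, 1.8), (43.15, 1.5), (43.2, 2.1), (43.25, 2.3), (43.3, 2.5), (43.35, 1.9), (43.4, 0.7), (43.45, -0.4), (43.5, -2.3), (43.55, -1.6), (43.6, -2.4), (43.65, -2.0), (43.7, -0.4), (43.75, -0.9), (43.8, 0.2), (43.85, 0.8), (43.9, 2.7), (43.95, 2.4)]
```

Request:
move_arm:
  commands:
    - [[0,0,0],[0,0,0]]
    - [[0,0,0],[0,0,0]]
    - [[0,-0.009,0],[0,0,0]]
    - [[0,-0.009,0],[0,0,0]]
    - [[0,0,0],[0,0,0]]
    - [[0,0.009,0],[0,0,0]]
    - [[0,0.009,0],[0,0,0]]
    - [[0,0,0],[0,0,0]]

```text
time_s: 44.75
tool_pos: [0.5064, 0.1228, 0.2366]
tcp_rot: [0.732, 0.681, 0.0, -0.0]
contact_force: [1.0, -0.4, -8.1]
opening: 0.0092
```

```bash
python3 go.py 0.5283 0.1215 0.234
cat > fx.py <<'E'
from h import *
import sys
F=[]
for i in range(int(sys.argv[1])):
    eyes.get_image('side'); s=telemetry.sense(); F.append((s['time_s'],float(s['contact_force'][0])))
F=np.array(F); print(np.round(F[:,0],2)[[0,-1]],np.round(F[:,1],1))
w=2*np.pi/.70; A=np.c_[np.cos(w*F[:,0]),np.sin(w*F[:,0]),np.ones(len(F))]; c=np.linalg.lstsq(A,F[:,1],rcond=None)[0]
tp=np.arctan2(c[1],c[0])/w; t=F[-1,0]; k=np.ceil((t-tp)/.7); print('amp N',np.hypot(*c[:2]),'mean',c[2],'next + extremes',tp+.7*k,tp+.7*(k+1),'next - ',[x for x in (tp+.7*(k-.5),tp+.7*(k+.5)) if x>t])
E
python3 fx.py 20
```

```text
pos [0.5064 0.1228 0.2366] az tool x deg 85.9079289855752 z [ 0.0002  0.0002 -1.    ] open 0.00918304334081119 t 44.75
shift [0.0002 0.0219 0.0027]
[44.8  45.75] [ 1.2  1.1  0.4 -0.1 -1.  -0.2 -0.9 -1.  -1.6 -0.6 -0.5  0.5  1.3  0.8
  1.5  1.7  1.   1.7 -0.1 -1. ]
amp N 1.296284776930879 mean 0.07850538028510223 next + extremes 46.20425297206458 46.90425297206458 next -  [np.float64(45.85425297206458), np.float64(46.55425297206458)]
```

Request:
move_arm:
  commands:
    - [[0,0,0],[0,0,0]]
    - [[0,0,0],[0,0,0]]
    - [[0,0,0],[0,0,0]]
    - [[0,0.011,0],[0,0,0]]
    - [[0,0.011,0],[0,0,0]]
    - [[0,0,0],[0,0,0]]

```text
time_s: 46.35
tool_pos: [0.5287, 0.1213, 0.2367]
tcp_rot: [0.732, 0.682, -0.0, -0.0]
contact_force: [0.8, 0.3, -7.3]
opening: 0.0089
```

```bash
python3 go.py 0.5283 0.1215 0.234; python3 fx.py 20
```

```text
pos [0.5287 0.1213 0.2367] az tool x deg 85.92682065010091 z [-0.0006  0.0003 -1.    ] open 0.00894723443272416 t 46.35
shift [ 0.0002 -0.0004  0.0027]
[46.4  47.35] [ 0.6 -1.4 -0.1  0.6 -1.6 -0.3 -1.  -0.6 -0.3 -0.1 -0.  -0.3  0.6  0.4
  1.2  0.5  0.8  0.4 -0.6 -1.8]
amp N 0.7190368325895815 mean -0.15898797404907905 next + extremes 47.75264625294927 48.45264625294927 next -  [np.float64(47.402646252949275), np.float64(48.10264625294927)]
```

Run:
```python
from h import *
snap('wrist','w38.png');snap('side','s38.png')
cv2.imwrite('pics/s38c.png',cv2.resize(cv2.imread('pics/s38.png')[150:350,220:400],None,fx=3,fy=3,interpolation=cv2.INTER_CUBIC))
```

```text
(no output)
```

View pics/w38.png

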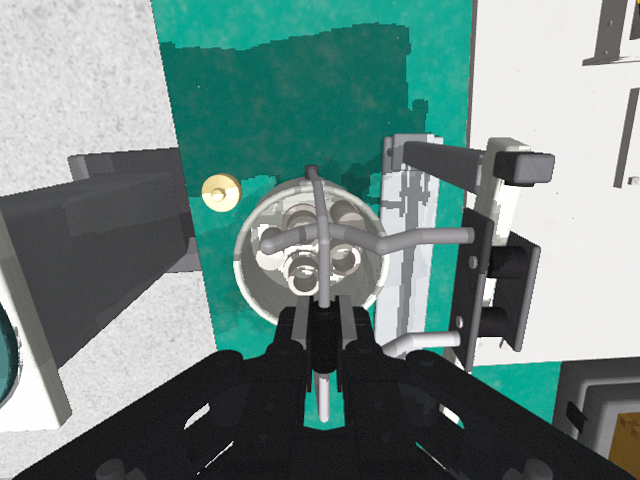

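View pics/s38c.png

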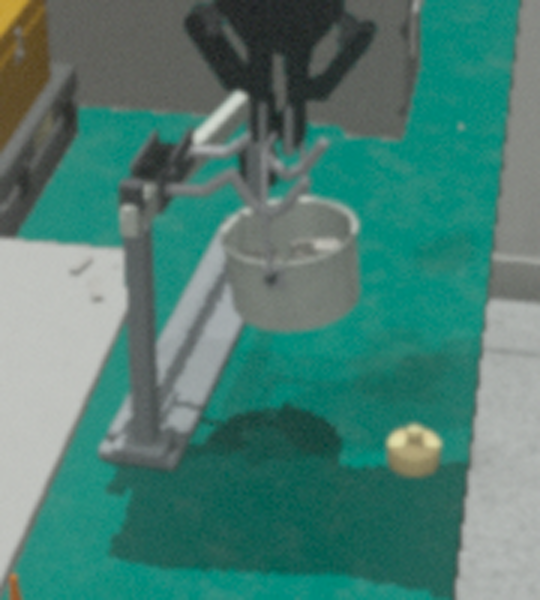

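Request:
move_arm:
  commands:
    - [[0,0,0.008],[0,0,0]]
    - [[0,0,0.01],[0,0,0]]
    - [[0,0,0.008],[0,0,0]]
    - [[0,0,0],[0,0,0]]

```text
time_s: 47.85
tool_pos: [0.5267, 0.1215, 0.2082]
tcp_rot: [0.732, 0.682, -0.0, -0.001]
contact_force: [0.1, 0.0, -7.3]
opening: 0.0094
```

```bash
python3 go.py 0.5283 0.1215 0.19; python3 fx.py 14
```

```text
pos [0.5267 0.1215 0.2082] az tool x deg 85.95118664385083 z [-0.0016  0.0003 -1.    ] open 0.009448562718643116 t 47.85
shift [0.0001 0.0016 0.0182]
[47.9  48.55] [ 0.3 -0.   0.1 -0.9 -0.5 -0.6 -0.1 -0.4 -0.6  1.2  0.3  0.8  0.1 -0.8]
amp N 0.4704139748938646 mean -0.0848853372557899 next + extremes 49.134494371282756 49.83449437128275 next -  [np.float64(48.784494371282754), np.float64(49.48449437128275)]
```

Roller at z≈0.227; swing small. Continue down in small steps.

Request:
move_arm:
  commands:
    - [[0,0.0015,0.005],[0,0,0]]
    - [[0,0,0.005],[0,0,0]]
    - [[0,0,0.002],[0,0,0]]

```text
time_s: 48.85
tool_pos: [0.529, 0.1214, 0.1968]
tcp_rot: [0.732, 0.682, 0.0, 0.0]
contact_force: [0.2, -0.1, -6.9]
opening: 0.0091
```

```bash
python3 go.py 0.5283 0.1215 0.19
python3 - <<'E'
from h import *
snap('wrist','w39.png'); print(telemetry.sense()['contact_force'])
E
```

```text
pos [0.529  0.1214 0.1968] az tool x deg 85.95009428089237 z [ 0.0005  0.0005 -1.    ] open 0.009144353975038173 t 48.85
shift [ 0.     -0.0007  0.0068]
[-0.48944309 -0.05737685 -8.22422774]
```

View pics/w39.png

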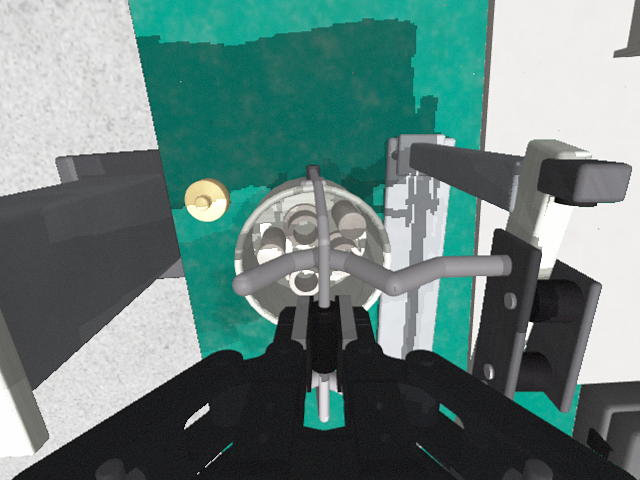

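Request:
move_arm:
  commands:
    - [[0,-0.0005,0.003],[0,0,0]]
    - [[0,0,0.003],[0,0,0]]
    - [[0,0,0],[0,0,0]]

```text
time_s: 49.2
tool_pos: [0.5286, 0.1212, 0.1911]
tcp_rot: [0.732, 0.682, 0.001, 0.001]
contact_force: [-3.6, -1.6, 0.1]
opening: 0.0095
```

Request:
move_arm:
  commands:
    - [[0,0,0.002],[0,0,0]]
    - [[0,0,0.002],[0,0,0]]
    - [[0,0,0],[0,0,0]]

```text
time_s: 49.5
tool_pos: [0.5289, 0.1204, 0.1912]
tcp_rot: [0.732, 0.681, 0.002, 0.003]
contact_force: [-5.8, -0.3, -1.8]
opening: 0.0093
```

Request:
move_arm:
  commands:
    - [[0,-0.002,0],[0,0,0]]
    - [[0,-0.001,0.001],[0,0,0]]
    - [[0,0,0],[0,0,0]]

```text
time_s: 49.8
tool_pos: [0.5268, 0.1205, 0.1908]
tcp_rot: [0.732, 0.681, 0.003, 0.004]
contact_force: [1.1, -0.9, -2.4]
opening: 0.0093
```

```bash
python3 go.py 0.5283 0.1215 0.19
python3 - <<'E'
from h import *
snap('wrist','w40.png'); snap('side','s40.png');print(telemetry.sense()['contact_force'])
cv2.imwrite('pics/s40c.png',cv2.resize(cv2.imread('pics/s40.png')[170:300,250:370],None,fx=5,fy=5,interpolation=cv2.INTER_CUBIC)[:600])
E
```

```text
pos [0.5268 0.1205 0.1908] az tool x deg 85.9113742301727 z [ 0.0107 -0.0021 -0.9999] open 0.009264753263744274 t 49.8
shift [0.0011 0.0014 0.0008]
[ 1.95536381 -1.02525719 -2.18777222]
```

View pics/w40.png

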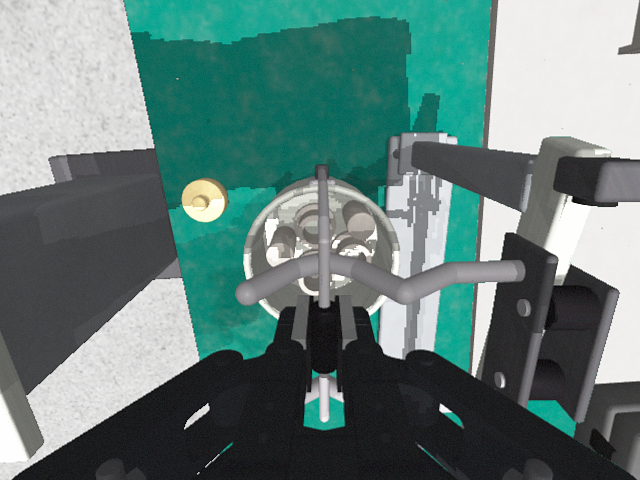

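View pics/s40c.png

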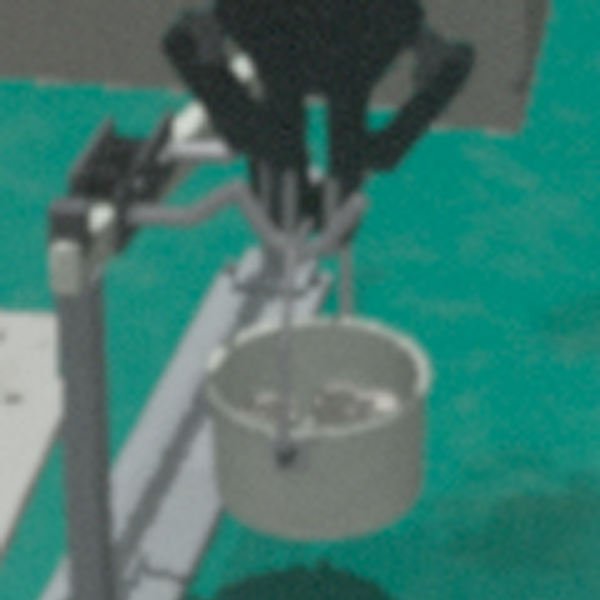

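Request:
move_arm:
  commands:
    - [[0,0,0],[0,0,0]]
    - [[0,0,0],[0,0,0]]
    - [[0,0,-0.03],[0,0,0]]
    - [[0,0,-0.045],[0,0,0]]
    - [[0,0,-0.045],[0,0,0]]
    - [[0,0,0],[0,0,0]]
  grip: 0.62

```text
time_s: 50.5
tool_pos: [0.5243, 0.1208, 0.314]
tcp_rot: [0.732, 0.681, 0.002, 0.003]
contact_force: [0.0, -0.1, 0.2]
opening: 0.0322
```

```bash
python3 go.py 0.5283 0.1215 0.19
python3 - <<'E'
from h import *
snap('side','s41.png')
E
```

```text
pos [0.5243 0.1208 0.314 ] az tool x deg 85.91119914913178 z [ 0.0065 -0.0021 -1.    ] open 0.03220163820646298 t 50.5
shift [0.0012 0.0031 0.124 ]
```

View pics/s41.png

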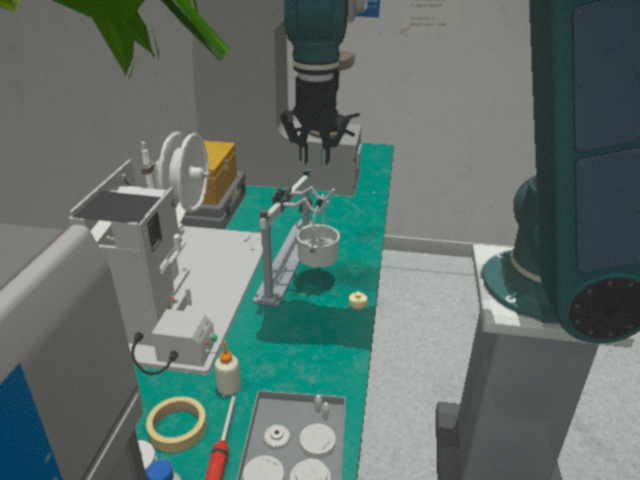

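Released and clear; the trolley is running. Wait and look.

Request:
move_arm:
  commands:
    - [[0,-0.01,-0.02],[0,0,0]]
    - [[0,0,0],[0,0,0]]
    - [[0,0,0],[0,0,0]]
    - [[0,0,0],[0,0,0]]
    - [[0,0,0],[0,0,0]]
    - [[0,0,0],[0,0,0]]
    - [[0,0,0],[0,0,0]]
    - [[0,0,0],[0,0,0]]
    - [[0,0,0],[0,0,0]]
    - [[0,0,0],[0,0,0]]
    - [[0,0,0],[0,0,0]]
    - [[0,0,0],[0,0,0]]
    - [[0,0,0],[0,0,0]]
    - [[0,0,0],[0,0,0]]
    - [[0,0,0],[0,0,0]]

```text
time_s: 52.05
tool_pos: [0.5129, 0.1216, 0.3265]
tcp_rot: [0.732, 0.681, -0.002, -0.0]
contact_force: [0.5, -0.4, -0.4]
opening: 0.0322
```

Run:
```python
from h import *
snap('side','s42.png');snap('top','t42.png')
cv2.imwrite('pics/s42c.png',cv2.resize(cv2.imread('pics/s42.png')[150:320,250:390],None,fx=3.5,fy=3.5,interpolation=cv2.INTER_CUBIC))
cv2.imwrite('pics/t42c.png',cv2.resize(cv2.imread('pics/t42.png')[180:305,180:460],None,fx=2.85,fy=2.85,interpolation=cv2.INTER_CUBIC))
```

View pics/s42c.png

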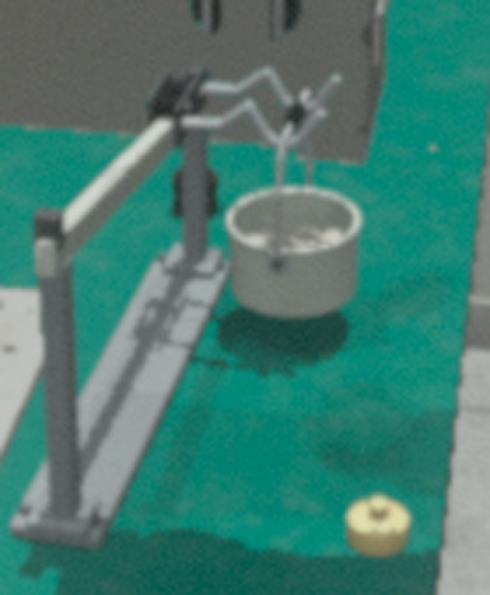

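View pics/t42c.png

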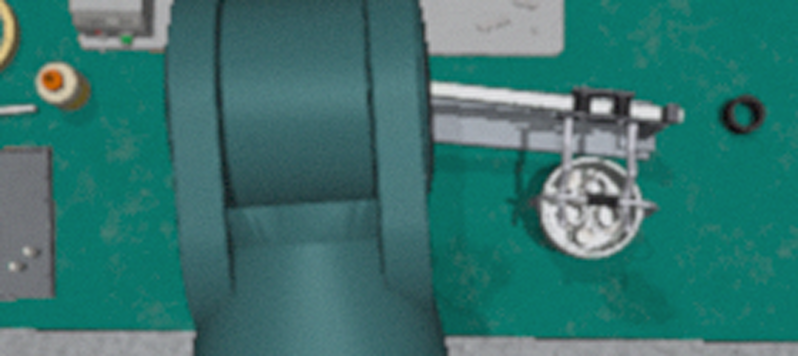

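Request:
move_arm:
  commands:
    - [[0,0,0],[0,0,0]]
    - [[0,0,0],[0,0,0]]
    - [[0,0,0],[0,0,0]]
    - [[0,0,0],[0,0,0]]
    - [[0,0,0],[0,0,0]]
    - [[0,0,0],[0,0,0]]
    - [[0,0,0],[0,0,0]]
    - [[0,0,0],[0,0,0]]
    - [[0,0,0],[0,0,0]]
    - [[0,0,0],[0,0,0]]
    - [[0,0,0],[0,0,0]]
    - [[0,0,0],[0,0,0]]
    - [[0,0,0],[0,0,0]]
    - [[0,0,0],[0,0,0]]
    - [[0,0,0],[0,0,0]]

```text
time_s: 53.65
tool_pos: [0.5129, 0.1216, 0.3265]
tcp_rot: [0.732, 0.681, -0.002, -0.0]
contact_force: [-1.0, -0.2, 0.1]
opening: 0.0326
```

Run:
```python
from h import *
ci,b=snap('side','s43.png');snap('top','t43.png')
a=cv2.imread('pics/s42.png').astype(int)
d=np.abs(a-cv2.imread('pics/s43.png')).sum(2)[150:320,250:390]; print('diff',(d>60).sum())
cv2.imwrite('pics/s43c.png',cv2.resize(cv2.imread('pics/s43.png')[160:250,285:365],None,fx=7,fy=6.6,interpolation=cv2.INTER_CUBIC))
cv2.imwrite('pics/t43c.png',cv2.resize(cv2.imread('pics/t43.png')[205:275,360:425],None,fx=8,fy=8,interpolation=cv2.INTER_CUBIC))
```

```text
diff 0
```

View pics/s43c.png

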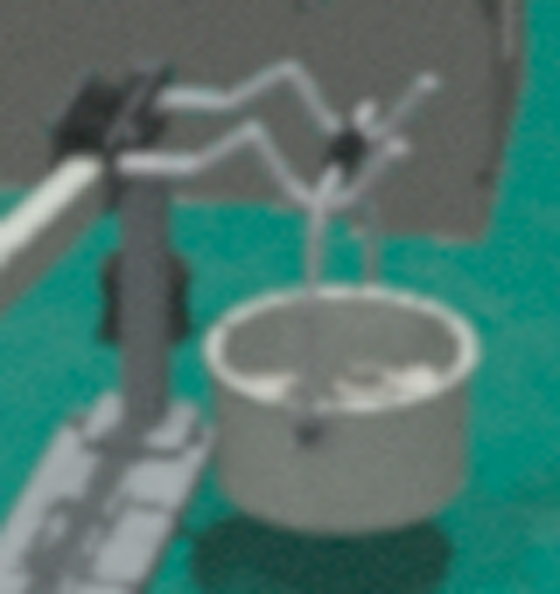

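View pics/t43c.png

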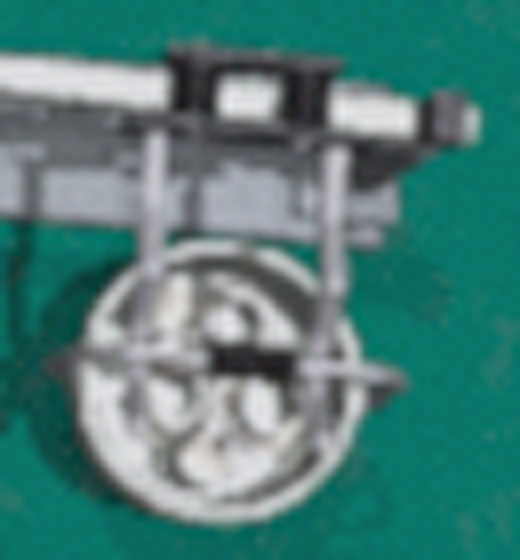

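Run:
```python
from h import *
np.set_printoptions(precision=4,suppress=True)
t=eyes.camera_info('top');s=eyes.camera_info('side')
S=lambda x,y:(285+x/7,160+y/6.6); T=lambda x,y:(360+x/8,205+y/8)
P0={'tipL':(.5045,.1528,.2302),'tipR':(.501,.0948,.229),'pkL':(.555,.149,.230),'pkR':(.551,.0915,.2295)}
# same-camera refs from start images
S0={'tipL':(321.9,210),'tipR':(327.5,197.5),'pkL':(297.25,207.25),'pkR':(304.6,195)}
S1={'tipL':S(398,147),'tipR':S(430,82),'pkL':S(252,128),'pkR':S(288,68)}
a=np.radians(86);d=np.array([-np.cos(a)*np.cos(np.radians(10)),-np.sin(a)*np.cos(np.radians(10)),-np.sin(np.radians(10))])
for k in P0:
    p=np.array(P0[k]); off=np.array(S0[k])-proj(s,p)
    e=[np.linalg.norm(proj(s,p+d*q)+off-S1[k]) for q in np.arange(.15,.26,.001)]; i=int(np.argmin(e)); print(k,.15+.001*i,e[i],off)
# top: hook roots at plate: initial crop t0h (8x, off 275,195) vs now
for n,(a0,a1) in {'rootL':((168,140),(158,135)),'rootR':((350,155),(340,150)),'plateL':((180,55),(170,50)),'plateR':((352,68),(343,62))}.items():
    u0=(275+a0[0]/8,195+a0[1]/8);u1=T(*a1); p=atz(t,*u0,.23)
    e=[np.linalg.norm(proj(t,p+d*q)-u1) for q in np.arange(.15,.26,.001)]; i=int(np.argmin(e)); print(n,.15+.001*i,e[i])
```

```text
tipL 0.217 0.209508454884969 [-0.1495  0.1358]
tipR 0.221 0.543210620817214 [-0.404  -0.0038]
pkL 0.22299999999999998 0.10024727989287038 [-0.4202  0.2173]
pkR 0.219 0.12124446003083354 [-0.089   0.2691]
rootL 0.216 0.33378171144488217
rootR 0.217 0.2921240162459494
plateL 0.216 0.0542983600407864
plateR 0.218 0.18076153035202155
```

```bash
python3 -c "
from workcell import sign_off
print(sign_off())"
```

```text
the job is handed in; nothing more can be done
None
```

I loaded all five samples (three bushes, two rods) into the pot with the bail folded down. I then raised the bail on the bench and hung it in the trolley's hooks at the high end. After I let go, the trolley ran down by itself to the low end. I handed the job in at about 54 s of the 210 s allowed.

**Last checks:**
- **Final state:** two side views 1.6 s apart showed no change. The pot hangs level with the cross-wire in both hooks and the samples inside. The gripper is clear, with no contact force.
- **Bystanders:** the brass weight, bottle and loupe look unmoved.
- **Trolley travel:** I measured about 0.217–0.223 m from the side camera and 0.216–0.218 m from the top, against 0.225 m nominal. The readings scatter around the 0.217 m limit rather than clearing it. Only the stop could hold the loaded trolley on the slope, so I take it to be at the stop.

**What went wrong on the way:**
- **Second bush:** my first grasp was too high, and I redid it. The second try briefly pressed with about 26 N.
- **Pot swing:** the hanging pot swung about 18–20° while I carried it forward. I damped the swing before hanging it. It stayed well under the tipping limit of 0.6 rad.

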